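# Hold the tilting tube jig on its mark

### The job

Using only the orange-gripped springy lever, tip the top-heavy tube jig up off the rest it lies on until its yellow pointer stands at the red index clip, and keep the pointer tip within the clip's width for five seconds without a break. Then let the jig down gently onto the opposite rest and let go of the lever. Never let the jig swing fast or bang onto a rest, do not touch its beam, tube or pointer or shift the red clip, and leave the things around it where they are.

Things in the scene. Friction and masses are not known exactly. Their poses are not given: they have to be found in the camera images.
- stand: blue steel stand of the tilting jig, fixed to the bench; footprint 300 x 460 mm. Origin at the middle of its underside on the bench; x points away from the robot (along the jig's axle), y to the left along the beam, z up. It may stand turned by up to about 0.3 rad. Two rubber rests at y = +-190 mm (tops 53 mm high) carry the beam ends.
- pivot (a point): point on the axle, 120 mm above the stand's origin; the axle runs along the stand's x axis. The jig is top-heavy: gravity drives it away from level with about 0.72 N m per rad of tilt. With the lever held still it falls away from balance with a time constant of about 0.6 s, faster with the lever free: only steady correction keeps it up.
- rocker (a joint): tilt of the jig about its axle, rad: 0 = beam level, pointer upright; grows as the pointer swings to the stand's +y and the +y beam end goes down. Starts at -0.3 (-y end on its rest); the rests stop it at -0.3 and +0.3. Moment of inertia about the axle, lever not counted: 0.073 kg m2 nominal. Bearings almost free: friction 0.001 N m, damping 0.01 N m s/rad.
- lever (a joint): angle of the hand lever relative to the jig, rad, same sense of turning as rocker (lever angle from upright = rocker + lever). The lever turns on the jig's axle against a torsion spring of 0.5 N m/rad (nominal) with damping 0.04 N m s/rad, slack at 0, stops at -1 and +1. So a lever held away from the jig's own angle pulls the jig towards it.
- lever_grip (a point): centre of the lever's orange grip: a cylinder 36 mm in diameter, 40 mm long, parallel to the axle (stand x), on a 10 mm rod; 170 mm from the axle, at stand x = -110 mm (the robot's side). It moves on a circle of 170 mm radius about the axle. Can be pinched from above on its two flat ends (40 mm apart). Lever 0.12 kg.
- pointer_tip (a point): tip of the yellow pointer on the jig, 190 mm from the axle, on the far side of the beam (stand x = +80 mm); upright when the jig is level. A tip speed of over 110 mm/s (0.6 rad/s) counts as swinging fast, anywhere in the run.
- index_mark (a point): target for the pointer tip: the middle of the red index clip (28 mm wide, 20 mm high) on the white scale just on the robot's side of the pointer, 190 mm from the axle, stand x = +80 mm; fixed for the run somewhere within 0.1 rad of upright, so that the pointer tip at the index and this point coincide. Within the clip's width means within 14 mm.
- cradle: 440 x 50 mm aluminium beam with V blocks, green counterweight and the yellow pointer, part of the jig, not to be touched; origin on the axle, x along the axle, y along the beam. 1.75 kg nominal. It balances the tube only nearly: an unknown steady torque of up to 0.1 N m either way is left, and gravity's pull varies by some 7 percent.
- workpiece: steel tube 34 mm in diameter, 345 mm long, with a 68 mm flange, clamped along the beam 45 mm above the axle, part of the jig, not to be touched; origin on the axle. 1.15 kg nominal.
- screwdriver: screwdriver lying loose on the bench, bystander; origin in the middle of its underside.
- hammer: hammer lying loose on the bench, bystander; origin in the middle of its underside.
- spray_can: standing can with a yellow label, 66 mm in diameter, 190 mm high, bystander; origin at the centre of its foot.
- pot: dark steel cup, 80 mm in diameter, 85 mm high, bystander; origin at the centre of its foot.

How it is judged (in metres and radians):
On the way, in this order (a step that is already met when the one before it is completed fails the run):
1. the pointer tip stays within 14 mm of the index mark for five seconds (distance between pointer_tip and index_mark below 0.014 m), for 5 s.
2. the jig lies on the opposite rest (value of joint rocker above 0.28 rad), for 0.3 s.
At the end, for the whole second after the job is handed in: The jig lies still on the opposite rest (rocker above 0.28 rad, slower than 0.05 rad/s) and the lever is let go, its spring slack (within 0.25 rad) (value of joint rocker above 0.28 rad and velocity of joint rocker between -0.05 and 0.05 rad/s and value of joint lever between -0.25 and 0.25 rad); the robot touches nothing.
It fails at once if the jig swings faster than 0.6 rad/s (velocity of joint rocker above 0.6 rad/s or velocity of joint rocker below -0.6 rad/s).
It fails at once if the robot pushes on the beam, the pointer or the tube with more than 1.5 N (contact force between any of the fingers, the arm and cradle above 1.5 N or contact force between any of the fingers, the arm and workpiece above 1.5 N).
It fails at once if the red index clip is shifted by more than 5 mm (distance of index_mark from where it was at the start of the episode above 0.005 m).
It fails at once if a thing nearby is moved by more than 30 mm (distance of any of screwdriver, hammer, spray_can, pot from where it was at the start of the episode above 0.03 m).
It also fails if it takes over 58 s, if anything falls off the work surface, if the arm or the gripper's body presses on something with over 40 N, if the wrist force passes 120 N, or if a joint passes its speed limit or range.

### The arm

A 6-joint arm with a two-finger parallel gripper is mounted at the origin on the work surface. World frame = base frame: x ahead of the robot, y to its left, z up, the work surface at z = 0. Lengths are in mm, angles in rad, forces in N, time in s.
With the tool pointing down it reaches from about 350 to 975 mm from the base axis. Payload 4.9 kg.
Tool frame: the origin (TCP) lies midway between the tips of the shut fingers; the grasp point (between the pads) lies 19 mm behind it; z points along the fingers, y is the line along which they close (so a half turn about z gives the same grasp; the last joint's range is limited). The gripper opens to 85 mm and grips with 20 to 120 N. Pads are 22 mm wide; open, the fingers measure 114 mm over their backs; the gripper's body (76 mm by 85 mm) begins 54 mm behind the grasp point. The pads swing forward as they close: fully open they stand 13 mm farther back than shut.
Start: joints at [-1.436, 0.053, 1.613, -0, 1.476, -0.119], TCP at [156.923, -604.96, 231.304] pointing down, gripper open.
Joint ranges: [-3.01, 3.01], [-1.01, 2.22], [0.06, 2.58], [-1.02, 4.17], [0.09, 2.62], [-3.14, 3.14]. Speed limits (rad/s): [2.57, 2.57, 3.14, 3.14, 3.14, 3.14].

### API

Orientations are given as a unit quaternion [x, y, z, w].
In Python, from plant import r, eyes, order gives the robot as it stands.
- The arm moves only by the tool servo_tool, never from a script. Its argument "increments" is text: rows parted by semicolons, each of 5 numbers parted by spaces: the closure, from 0 (fully open) to 1 (shut), then the shift along the world's x, y, z normalised to -1 to 1, where 1 is 0.2 m, then the turn about the world's z normalised to -1 to 1, where 1 is pi rad. In form: gripper x y z roll; .... A call has 1 to 10 rows; each row is the pose to reach, as a shift and turn from the pose commanded when the call began, turning the shorter way round; what a row does not reach only later rows make up. A row lasts 1/10 s, in which the tool goes at most 50 mm and 8.59 degrees, less where a joint would pass 70% of its speed; a pose out of reach is approached as far as the arm can. A call with a number of a shift or a turn outside -1 to 1 is refused whole. A call with a gripper value outside its range is refused whole. The fingers move at their own pace and stop on an object; "squeeze" is the grip in N (left out, the last holds). Time passes only in rows, so rows that repeat a pose let the fingers close. It gives the time, the measured TCP pose, the force, the opening and the grip force at its end, in the units of the state.
- r.get_state(): the state, without advancing time (a new reading comes with each control period).
- eyes.get_image(name): name is "scene" or "top" or "wrist"; returns a dict with "frame" (420x560x3 uint8, red, green, blue), "fovy" (degrees; the focal length in pixels is half the picture's height over the tangent of half this angle, whatever the lens; pixels are square), "cx", "cy" (the principal point, pixels), "distortion" ([k1, k2, p1, p2, k3] as OpenCV has them; the pictures are not rectified), "rvec" (rotation vector, rad) and "tvec" (3), from world to camera coordinates, as OpenCV has them. Camera axes: x right, y down, z forward; pixel columns grow to the right and rows downward; lengths in mm; the calibration is good to about 2 mm. A picture is of the moment at which its call begins. There is no depth.
- order.hand_in(): hands the job in; it is judged then, once.
Trained networks look in the newest picture that a camera, given by its name, has taken for a name from the list of things; names that differ only in an ending like _2 or _b are one class to them, and where a whole thing is asked for, a point or a joint stands for the part that bears it (a point fixed in the world has none). Each returns a list of dicts, best first, with "conf" (0 to 1); they miss things now and then, are a little off and sometimes report something else, mostly with a low value. They report only what shows in the picture. A call takes as long as a camera call.
- eyes.boxes_of(camera, target): "rect" ([centre column, centre row, width, height] in pixels, round what is visible of it).
The state is a dict: "clock": time; "joints": joint angles; "dq": joint speeds; "joint_torque": joint torques, N m; "ee_pos": TCP position; "orientation": TCP orientation; "wrist_force": force on the tool from outside, world axes, zero at the start; "ft_torque": the same for the moment, N m; "finger_gap": finger opening in mm; "grasp_force": force on a finger pad.
Only numpy, scipy, OpenCV 4.12 (cv2) and the standard library are available. Lean on these libraries where they do the work, as an engineer would, in place of code of your own. Each camera call takes 0.05 s, during which the arm holds its last target. There are 200 camera calls.

## Working session

There is one attempt and no reset: what is moved stays moved. The work goes in short steps, Python scripts to look and compute and a tool call to move; the robot and the scene stay as the last step left them, time stands still between calls to the robot, and variables do not carry over. Pictures are saved under pics/ and viewed, at most 10 in all, crops included, and the job is handed in when it is done.

Besides the shell and the picture viewer there is one more tool, called after "Emit:" as name(argument=value, ...) on one line, values as JSON. servo_tool: Moves the arm, as the interface text tells. Scaled input: -1 to 1 covers 0.2 m each way for a shift and pi rad each way for a turn. Its arguments: {"type":"object","properties":{"increments":{"type":"string"},"squeeze":{"type":"number"}},"required":["increments"]}

```bash
ls; mkdir -p pics
python3 - <<'E'
from plant import r, eyes, order
import cv2, numpy as np
s=r.get_state();print(s)
for n in ("scene","top","wrist"):
    im=eyes.get_image(n); cv2.imwrite(f"pics/{n}0.png",im["frame"][:,:,::-1])
    print(n,{k:v for k,v in im.items() if k!="frame"})
    if n!="wrist":
        for t in ("stand","lever_grip","pointer_tip","index_mark","cradle","spray_can","pot","hammer","screwdriver"):
            print(t,[(b["rect"],round(b["conf"],2)) for b in eyes.boxes_of(n,t)[:2]])
print(r.get_state()["clock"])
E
```

```text
pics
{'clock': 0.0, 'joints': array([-1.43599795e+00,  5.33931706e-02,  1.61429838e+00,  9.14696999e-06,
        1.47600299e+00, -1.18999758e-01]), 'dq': array([-2.99871946e-05,  3.23242610e-04,  7.42651861e-04, -1.03864417e-03,
       -5.72571791e-04,  3.81238529e-04]), 'joint_torque': array([-7.16305440e-04, -3.93680513e+01, -3.70177710e+01, -9.53268705e-05,
        7.02261736e-03,  1.01017059e-05]), 'ee_pos': array([ 156.8447288 , -604.35332334,  230.03789547]), 'orientation': array([ 9.91958620e-01,  1.26558255e-01, -3.74929473e-06, -1.05094725e-03]), 'wrist_force': array([ 0.55483799, -0.01811902, -0.45698309]), 'ft_torque': array([ 0.03812899, -0.01434559, -0.02400799]), 'grasp_force': 0.0, 'finger_gap': 85.48845435690664}
scene {'fovy': 54.242284647050575, 'cx': 281.013028361614, 'cy': 205.99600752069276, 'distortion': array([-0.08119117,  0.        ,  0.        ,  0.        ,  0.        ]), 'rvec': array([ 1.47355255,  2.11655628, -0.85289683]), 'tvec': array([ 177.42169388, -240.07336262, 1659.05591251])}
stand [([265.9, 228.9, 144.5, 146.0], 0.98)]
lever_grip [([267.8, 186.
[... 864 characters left out ...]
122.4, 49.8], 0.56), ([430.1, 249.8, 28.8, 9.9], 0.32)]
index_mark []
cradle [([298.6, 181.6, 123.5, 44.6], 0.97), ([296.3, 199.2, 127.6, 87.8], 0.3)]
spray_can [([295.2, 182.2, 122.6, 49.8], 0.66)]
pot [([409.1, 182.1, 23.6, 27.1], 0.69), ([298.1, 202.2, 127.5, 83.5], 0.53)]
hammer [([149.7, 246.1, 40.7, 68.1], 0.73), ([409.4, 182.3, 22.9, 23.0], 0.4)]
screwdriver [([429.5, 249.9, 31.0, 8.8], 0.52)]
wrist {'fovy': 58.240053106027474, 'cx': 275.4011745311143, 'cy': 208.95938802344008, 'distortion': array([-0.04523676,  0.        ,  0.        ,  0.        ,  0.        ]), 'rvec': array([-2.2725759 ,  1.75869156,  0.28542939]), 'tvec': array([-625.11660638,  -41.47709409,  380.77895087])}
1.05
```

Run:
```python
import cv2, numpy as np
a=cv2.imread("pics/scene0.png")[140:320,180:360]; b=cv2.imread("pics/top0.png")[130:270,220:440]
cv2.imwrite("pics/sc.png",cv2.resize(a,None,fx=3.3,fy=3.3,interpolation=cv2.INTER_CUBIC))
cv2.imwrite("pics/tc.png",cv2.resize(b,None,fx=3.5,fy=3.5,interpolation=cv2.INTER_CUBIC))
```

```text
(no output)
```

View pics/sc.png

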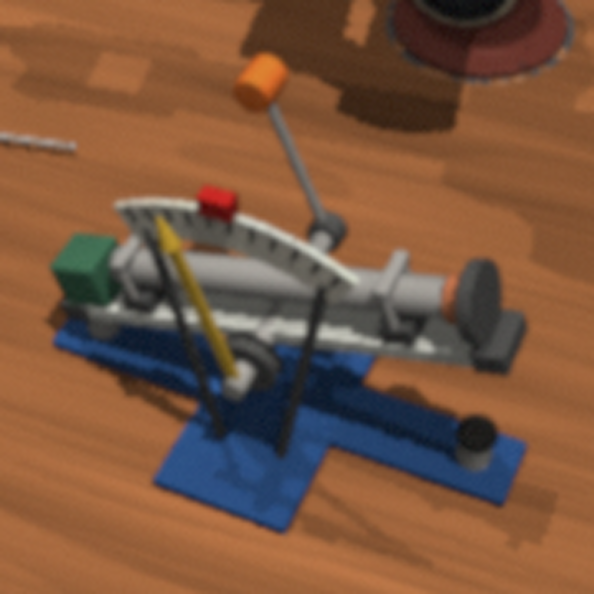

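View pics/tc.png

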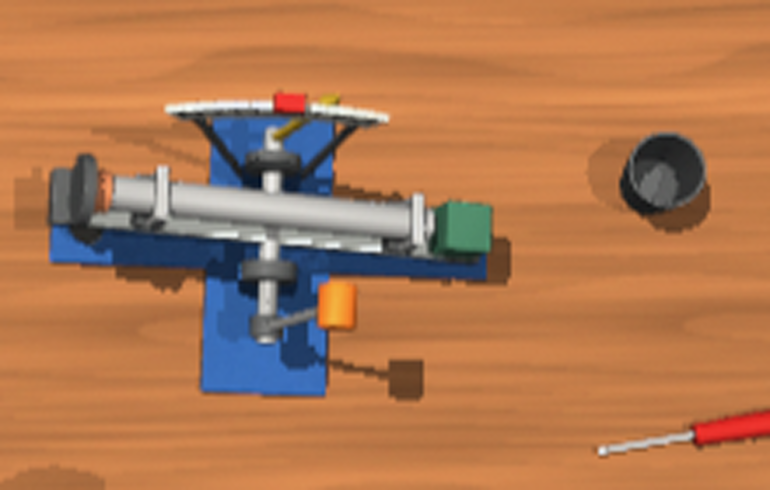

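The scene picture, taken from the far side, shows the yellow tip near (230,207), the red clip near (246,201) and the orange grip near (259,165). In the top picture the grip is near (317,217) and the clip near (303,159). Next I fit the stand pose.

```bash
cat > h.py <<'E'
import cv2, numpy as np
from scipy.optimize import least_squares
def proj(im,P):
    f=210/np.tan(np.radians(im["fovy"])/2)
    K=np.array([[f,0,im["cx"]],[0,f,im["cy"]],[0,0,1]])
    return cv2.projectPoints(np.float64(P).reshape(-1,1,3),im["rvec"],im["tvec"],K,im["distortion"])[0][:,0]
def R(y): return np.array([[np.cos(y),-np.sin(y),0],[np.sin(y),np.cos(y),0],[0,0,1]])
def world(p,P): return np.array([p[0],p[1],0])+np.float64(P)@R(p[2]).T
def rad(x,r,a): return [x,r*np.sin(a),120+r*np.cos(a)]
def mask(fr,col):
    h=cv2.cvtColor(fr,cv2.COLOR_RGB2HSV).astype(int); H,S,V=h[...,0],h[...,1],h[...,2]
    if col=="y": return (H>=20)&(H<=32)&(S>150)&(V>90)
    if col=="r": return ((H<=3)|(H>=176))&(S>190)&(V>90)
    if col=="o": return (H>=8)&(H<=16)&(S>210)&(V>110)
def cent(fr,col,box):
    m=mask(fr,col); q=np.zeros_like(m); x0,y0,x1,y1=box; q[y0:y1,x0:x1]=m[y0:y1,x0:x1]
    n,l,s,c=cv2.connectedComponentsWithStats(q.astype(np.uint8))
    if n<2: return None
    k=1+np.argmax(s[1:,4]); return c[k],s[k]
E
python3 - <<'E'
from h import *
from plant import eyes
cs=eyes.get_image("scene"); ct=eyes.get_image("top")
S=lambda x,y:(np.array([x,y])+.5)/3.3+[180,140]-.5
T=lambda x,y:(np.array([x,y])+.5)/3.5+[220,130]-.5
for n,im,bx in(("s",cs,(180,140,340,270)),("t",ct,(240,140,400,250))):
    for c in "yro": print(n,c,cent(im["frame"],c,bx))
g_s=cent(cs["frame"],"o",(240,140,290,190))[0]; g_t=cent(ct["frame"],"o",(300,200,330,230))[0]
r_s=cent(cs["frame"],"r",(235,190,260,215))[0]; r_t=cent(ct["frame"],"r",(290,150,315,170))[0]
def res(q):
    p=q[:3]; hw,cw,phi,idx,hz,tilt=q[3:]
    W=lambda *a: world(p,a)
    o=[]
    f=lambda im,P,uv,w=1: o.extend(w*(proj(im,W(*P))[0]-uv))
    f(ct,(-150,hw,hz),T(201,390)); f(ct,(-150,-hw,hz),T(324,394))
    f(ct,(-cw,230,hz),T(50,263)); f(ct,(150,-hw,hz),T(333,118))
    f(cs,(150,-hw,hz),S(155,483)); f(cs,(150,hw,hz),S(287,530)); 
    f(cs,(-cw,230,hz),S(526,445)); f(cs,(cw,230,hz),S(502,502)); f(cs,(cw,-230,hz),S(54,343))
    f(ct,rad(-110,170,phi),g_t,2); f(cs,rad(-110,170,phi),g_s,2)
    f(ct,rad(80,190,idx),r_t); f(cs,rad(80,190,idx),r_s,2)
    f(cs,rad(80,190,tilt),S(163,218)); f(ct,rad(80,190,tilt),T(330,98))
    return np.array(o+[(tilt+.3)*50,(hz-8)/4])
s=least_squares(res,[550,-30,0,80,50,-.4,0,8,-.3])
print(np.round(s.x,3)); print(np.round(s.fun,1))
print("grip",world(s.x,rad(-110,170,s.x[5])),"pivot axis pt",world(s.x,[-110,0,120]))
np.save("fit.npy",s.x)
E
```

```text
s y (array([238.36184211, 228.30263158]), array([228, 207,  23,  46, 152], dtype=int32))
s r (array([245.66101695, 200.15254237]), array([240, 197,  11,   9,  59], dtype=int32))
s o (array([252.5, 166.5]), array([252, 166,   2,   2,   2], dtype=int32))
t y (array([314.        , 157.84615385]), array([312, 157,   5,   3,  13], dtype=int32))
t r (array([302.5, 159. ]), array([299, 157,   8,   5,  40], dtype=int32))
t o (array([319.51724138, 218.44827586]), array([314, 212,   8,  12,  29], dtype=int32))
[ 5.98258e+02 -1.41710e+01 -4.70000e-02  6.41850e+01  3.34980e+01
 -4.91000e-01 -7.20000e-02  5.02600e+00 -2.86000e-01]
[ 0.  -1.3  0.1 -1.2 -0.6  1.9 -0.2 -2.3 -1.1  2.2 -1.2  3.1  1.8 -1.8
  2.1 -1.4  1.3 -1.4  4.3  3.9  3.9 -5.   0.4 -0.8 -2.4  9.7  1.3 -3.2
  1.6  1.6  0.7 -0.7]
grip [484.61251793 -89.08080358 269.91067623] pivot axis pt [488.37967931  -9.00210699 120.        ]
```

Run:
```python
from h import *
from plant import eyes
cs=eyes.get_image("scene"); ct=eyes.get_image("top")
S=lambda x,y:(np.array([x,y])+.5)/3.3+[180,140]-.5
T=lambda x,y:(np.array([x,y])+.5)/3.5+[220,130]-.5
L=[("t front L",lambda q:(-150,q[3],q[7]),T(201,390)),("t front R",lambda q:(-150,-q[3],q[7]),T(324,394)),
("t bar L",lambda q:(-q[4],230,q[7]),T(50,263)),("t far R",lambda q:(150,-q[3],q[7]),T(333,118)),
("s far R",lambda q:(150,-q[3],q[7]),S(155,483)),("s far L",lambda q:(150,q[3],q[7]),S(287,530)),
("s bar",lambda q:(-q[4],230,q[7]),S(526,445)),("s bar2",lambda q:(q[4],230,q[7]),S(502,502)),("s bar3",lambda q:(q[4],-230,q[7]),S(54,343)),
("t grip",lambda q:rad(-110,170,q[5]),T(338,305)),("s grip",lambda q:rad(-110,170,q[5]),S(262,82)),
("t clip",lambda q:rad(80,190,q[6]),T(291,102)),("s clip",lambda q:rad(80,190,q[6]),S(217,202)),
("s tip",lambda q:rad(80,190,q[8]),S(162,215)),("t tip",lambda q:rad(80,190,q[8]),T(338,98))]
def res(q,loss=True):
    o=[(proj(cs if n[0]=="s" else ct,world(q,P(q)))[0]-uv) for n,P,uv in L]
    return np.r_[np.ravel(o),(q[8]+.3)*100,(q[7]-8)/4]
s=least_squares(res,[600,-20,0,60,35,-.4,0,8,-.3],loss="soft_l1",x_scale=[10,10,.1,10,10,.1,.1,4,.1])
print(np.round(s.x,3),s.cost)
f=res(s.x)
for i,(n,_,_) in enumerate(L): print(n,np.round(f[2*i:2*i+2],1))
np.save("fit.npy",s.x)
print("grip",world(s.x,rad(-110,170,s.x[5])),"pivot axis pt",world(s.x,[-110,0,120]))
```

```text
[ 5.99193e+02 -1.51540e+01 -5.30000e-02  6.39970e+01  3.41570e+01
 -3.82000e-01 -5.70000e-02  3.92500e+00 -2.98000e-01] 23.10825665288704
t front L [ 0.1 -1.6]
t front R [ 0.  -1.3]
t bar L [-0.3  1.5]
t far R [ 0.2 -2.4]
s far R [-1.6  2.3]
s far L [-2.   3.4]
s bar [ 1.4 -1.2]
s bar2 [ 1.4 -0.5]
s bar3 [ 1.  -1.3]
t grip [0.4 2.9]
s grip [ 0.4 -1. ]
t clip [-0.3 -0.9]
s clip [-0.6  4.5]
s tip [ 0.2 -2.3]
t tip [0.4 1.5]
grip [485.98275598 -72.52039802 277.77371055] pivot axis pt [489.348703    -9.30547368 120.        ]
```

Run:
```python
from h import *
from plant import eyes
cs=eyes.get_image("scene"); ct=eyes.get_image("top")
S=lambda x,y:(np.array([x,y])+.5)/3.3+[180,140]-.5
T=lambda x,y:(np.array([x,y])+.5)/3.5+[220,130]-.5
L=[("t front L",lambda q:(q[9],q[3],q[7]),T(201,390)),("t front R",lambda q:(q[9],-q[3],q[7]),T(324,394)),
("t bar L",lambda q:(-q[4],230,q[7]),T(50,263)),("t bar R",lambda q:(-q[4],-230,q[7]),T(487,278)),("t far R",lambda q:(q[10],-q[3],q[7]),T(333,118)),
("s far R",lambda q:(q[10],-q[3],q[7]),S(155,483)),("s far L",lambda q:(q[10],q[3],q[7]),S(287,530)),
("s bar",lambda q:(-q[4],230,q[7]),S(526,445)),("s bar2",lambda q:(q[4],230,q[7]),S(502,502)),("s bar3",lambda q:(q[4],-230,q[7]),S(54,343)),
("t grip",lambda q:rad(-110,170,q[5]),T(338,305)),("s grip",lambda q:rad(-110,170,q[5]),S(262,82)),
("t clip",lambda q:rad(q[11],190,q[6]),T(291,102)),("s clip",lambda q:rad(q[11],190,q[6]),S(217,202)),
("s tip",lambda q:rad(80,190,q[8]),S(161,216)),("t tip",lambda q:rad(80,190,q[8]),T(338,98))]
def res(q):
    o=[(proj(cs if n[0]=="s" else ct,world(q,P(q)))[0]-uv) for n,P,uv in L]
    return np.r_[np.ravel(o),(q[8]+.3)*100,(q[7]-8)/4]
s=least_squares(res,[600,-20,0,60,35,-.4,0,8,-.3,-150,150,75],loss="soft_l1",x_scale=[10,10,.1,10,10,.1,.1,4,.1,10,10,10])
print(np.round(s.x,3),s.cost)
f=res(s.x)
for i,(n,_,_) in enumerate(L): print(n,np.round(f[2*i:2*i+2],1))
np.save("fit.npy",s.x)
print("grip",world(s.x,rad(-110,170,s.x[5])),"pivot axis pt",world(s.x,[-110,0,120]))
from plant import r; print(r.get_state()["clock"])
```

```text
[ 6.05726e+02 -1.56360e+01 -4.60000e-02  6.41220e+01  3.31910e+01
 -3.64000e-01 -6.90000e-02  6.02000e+00 -2.96000e-01 -1.62120e+02
  1.33591e+02  6.62220e+01] 4.443389605774704
t front L [ 0.3 -0. ]
t front R [0.4 0.1]
t bar L [-0.2 -0.2]
t bar R [-0.2 -0.1]
t far R [-0.  -0.1]
s far R [ 0.  -0.5]
s far L [-0.2  0.3]
s bar [ 0.7 -0.1]
s bar2 [1.1 0.2]
s bar3 [-0.2 -0.1]
t grip [-0.1  0.6]
s grip [-0.1  0.3]
t clip [0.3 1.3]
s clip [0.  2.4]
s tip [-0.5 -0.7]
t tip [ 0.2 -0.7]
grip [493.03758287 -71.04599873 278.84295854] pivot axis pt [495.84398806 -10.53948163 120.        ]
1.35
```

Emit:
servo_tool(increments="0 0.15 0.15 0.2 0.03; 0 0.3 0.35 0.4 0.06; 0 0.45 0.55 0.5 0.09; 0 0.6 0.75 0.5 0.11; 0 0.75 0.95 0.5 0.135; 0 0.75 0.95 0.5 0.135; 0 0.75 0.95 0.5 0.135", squeeze=20)

```text
clock: 2.05
ee_pos: [308.6, -413.0, 332.3]
orientation: [0.942, 0.334, 0.0, 0.001]
wrist_force: [0.8, -0.6, -0.2]
finger_gap: 85.5
grasp_force: 0.0
```

Emit:
servo_tool(increments="0 0.15 0.2 0 0.03; 0 0.3 0.4 0 0.06; 0 0.45 0.6 0 0.09; 0 0.6 0.8 0 0.11; 0 0.7 0.95 0 0.135; 0 0.7 0.95 0 0.135; 0 0.7 0.95 0 0.135")

```text
clock: 2.75
ee_pos: [446.9, -225.4, 331.1]
orientation: [0.852, 0.524, -0.0, -0.0]
wrist_force: [-0.2, -0.2, -0.2]
finger_gap: 85.4
grasp_force: 0.0
```

Emit:
servo_tool(increments="0 0.1 0.2 0 0.03; 0 0.18 0.4 0 0.06; 0 0.23 0.6 0 0.09; 0 0.23 0.75 0 0.11; 0 0.23 0.77 0 0.135; 0 0.23 0.77 0 0.135; 0 0.23 0.77 0 0.135")

```text
clock: 3.45
ee_pos: [492.8, -72.5, 331.2]
orientation: [0.724, 0.69, -0.0, 0.0]
wrist_force: [-1.2, -0.5, 0.3]
finger_gap: 85.1
grasp_force: 0.0
```

Run:
```python
from h import *
from plant import eyes,r
im=eyes.get_image("wrist"); q=np.load("fit.npy")
c=np.radians(0)
phi=q[5]
for x in(-130,-110,-90): print(x,proj(im,world(q,rad(x,170,phi)))[0])
print("tcp",proj(im,r.get_state()["ee_pos"])[0])
print([(b["rect"],b["conf"]) for b in eyes.boxes_of("wrist","lever_grip")])
f=im["frame"].copy()
for x in(-130,-90): cv2.circle(f,tuple(int(v) for v in proj(im,world(q,rad(x,170,phi)))[0]),3,(0,0,255),-1)
cv2.imwrite("pics/w1.png",f[:,:,::-1])
```

```text
-130 [240.58228932 233.50963989]
-110 [276.39067921 233.43461048]
-90 [312.20377911 233.33955859]
tcp [276.21520777 282.78337711]
[([281.9, 179.0, 77.8, 178.7], 0.91)]
```

View pics/w1.png

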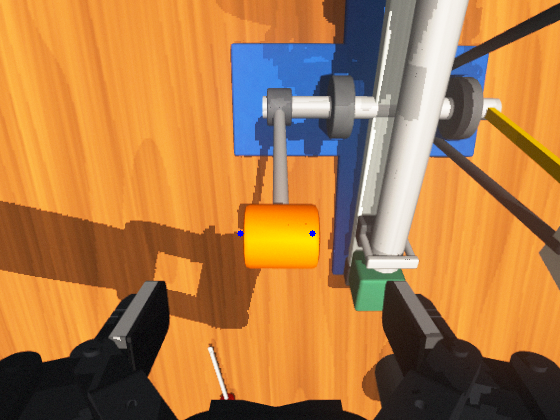

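The wrist picture shows the grip centred at (282,236), about 3 mm further in x than I predicted. I correct for that, descend and pinch.

Emit:
servo_tool(increments="0 0.015 0 -0.1 0; 0 0.015 0 -0.2 0; 0 0.015 0 -0.3 0; 0 0.015 0 -0.37 0; 0 0.015 0 -0.37 0; 0 0.015 0 -0.37 0", squeeze=20)

```text
clock: 4.15
ee_pos: [496.0, -71.4, 257.7]
orientation: [0.723, 0.691, 0.0, 0.0]
wrist_force: [1.1, -0.4, 0.5]
finger_gap: 85.3
grasp_force: 0.0
```

Emit:
servo_tool(increments="0.3 0 0 0 0; 0.4 0 0 0 0; 0.5 0 0 0 0; 0.6 0 0 0 0; 0.7 0 0 0 0; 0.7 0 0 0 0; 0.7 0 0 0 0; 0.7 0 0 0 0", squeeze=20)

```text
clock: 4.95
ee_pos: [495.9, -71.2, 258.2]
orientation: [0.723, 0.691, -0.0, 0.0]
wrist_force: [-4.6, -1.5, 5.0]
finger_gap: 39.8
grasp_force: 24.9
```

```bash
cat >> h.py <<'E'
def theta(im,q):
    c,s=cent(im["frame"],"y",(200,180,330,280))
    g=lambda v: proj(im,world(q,rad(80,v[0],v[1])))[0]-c
    v=least_squares(g,[100,0.],x_scale=[50,.1]).x
    return v,s[4]
def phi_of(ee,q,zoff): # lever angle from tcp
    p=np.array([ee[0],ee[1],ee[2]+zoff])-world(q,[-110,0,120]); p=p@R(q[2])
    return np.arctan2(p[1],p[2]),np.hypot(p[1],p[2])
E
python3 - <<'E'
from h import *
from plant import eyes,r
q=np.load("fit.npy"); q[0]+=3; q[1]-=1; np.save("fit.npy",q)
im=eyes.get_image("scene"); print(theta(im,q), cent(im["frame"],"r",(200,180,330,280)))
s=r.get_state(); print(s["ee_pos"],s["wrist_force"],s["ft_torque"],s["finger_gap"],s["grasp_force"],phi_of(s["ee_pos"],q,22), s["clock"])
w=eyes.get_image("wrist"); cv2.imwrite("pics/w2.png",w["frame"][:,:,::-1]); cv2.imwrite("pics/s2.png",im["frame"][:,:,::-1])
E
```

```text
(array([110.03264011,  -0.28495914]), np.int32(155)) (array([245.8125  , 199.953125]), array([240, 197,  12,   8,  64], dtype=int32))
[495.88301646 -71.1732849  258.14799481] [-4.58047637 -1.22872032  5.1307884 ] [-0.01188629  0.50673493 -0.16423164] 40.190834042131314 24.857119023799896 (np.float64(-0.35686121916572844), np.float64(170.91606164265733)) 5.0
```

View pics/w2.png

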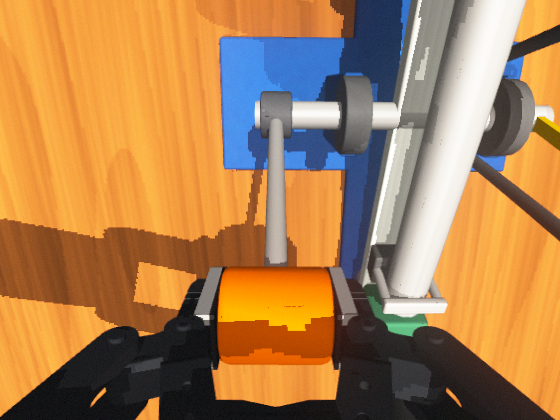

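```bash
cat > ctl.py <<'E'
"""usage: ctl.py 'rows just sent' t_target theta_ref [nrows] : log, look, filter, plan"""
import sys, json, os
from h import *
from plant import eyes, r
from scipy.optimize import lsq_linear
J,G,k,c,b,LAG,BIAS=0.073,0.72,0.5,0.04,0.01,0.05,-0.012
q=np.load("fit.npy"); RG=170.9; dt=0.01
F="log.json"
D=json.load(open(F)) if os.path.exists(F) else dict(base=-0.357,x=[-.3,0,0.],P=np.diag([1e-6,1e-6,.0036]).tolist(),t=5.05,ph=[[0,-.357],[5.05,-.357]],obs=[])
def gp(p): return np.array([RG*np.sin(p),RG*np.cos(p)])
def inc(p):  # normalised x,y,z shift from base
    d=gp(p)-gp(D["base"]); return np.array([-np.sin(q[2])*d[0],np.cos(q[2])*d[0],d[1]])/200
phi=lambda t:np.interp(t-LAG,*np.array(D["ph"]).T)
A=np.array([[0,1,0],[(G-k)/J,-(b+c)/J,1/J],[0,0,0]])
def step(x,t):
    p=phi(t); pd=(phi(t+.01)-phi(t-.01))/.02
    a=A@x; a[1]+=(k*p+c*pd)/J
    y=x+dt*a; y[0]=x[0]+dt*y[1]
    if y[0]<-.3: y[0]=-.3; y[1]=max(y[1],0)
    if y[0]>.3: y[0]=.3; y[1]=min(y[1],0)
    return y
def advance(x,P,t,t1):
    Ad=np.eye(3)+A*dt
    while t<t1-dt/2:
        x=step(x,t); P=Ad@P@Ad.T+np.diag([0,4e-4*dt,1e-5*dt]); t+=dt
        if abs(x[0])>=.2999 and abs(x[1])<1e-6:
            P[:2]=0;P[:,:2]=0;P[0,0]=1e-5;P[1,1]=1e-4
            if x[0]<0: pass
    return x,P,t
t=D["t"]
if sys.argv[1].strip():
    s0=gp(D["base"])[0]
    for row in sys.argv[1].split(";"):
        y=float(row.split()[2])*200/np.cos(q[2]); t+=.1
        D["ph"].append([t,float(np.arcsin((s0+y)/RG))])
    D["base"]=D["ph"][-1][1]
x,P=np.array(D["x"]),np.array(D["P"]); tt=D["t"]
for i in range(2):
    tn=r.get_state()["clock"]; im=eyes.get_image("scene")
    v,n=theta(im,q); z=v[1]+BIAS
    x,P,tt=advance(x,P,tt,tn)
    pred=x[0]; K=P[:,0]/(P[0,0]+.004**2); x=x+K*(z-x[0]); P=P-np.outer(K,P[0])
    D["obs"].append([tn,z]); print(f"t={tn:.2f} z={z:.4f} pred={pred:.4f} n={n} rho={v[0]:.1f}")
s=r.get_state(); tn=s["clock"]
D["ph"].append([tn,D["base"]])
x,P,tt=advance(x,P,tt,tn)
D["x"],D["P"],D["t"]=x.tolist(),P.tolist(),tn
json.dump(D,open(F,"w"))
pm,rg=phi_of(s["ee_pos"],q,22)
print(f"clock {tn:.2f} est th={x[0]:.4f} w={x[1]:.3f} tau0={x[2]:.3f}+-{P[2,2]**.5:.3f} cmd phi={D['base']:.3f} meas={pm:.3f} rad={rg:.1f} F={np.round(s['wrist_force'],1)} grip={s['grasp_force']:.0f}")
ref,ramp,nr=float(sys.argv[2]),float(sys.argv[3]),int(sys.argv[4])
eq=lambda th:th-(G*th+x[2])/k
print("phi_eq now",round(eq(x[0]),3),"at ref",round(eq(ref),3))
if nr:
    H=20; ts=tn+.1*np.arange(1,H+1); ph0=list(D["ph"])
    u=np.clip(np.arange(1,H+1)*.1/max(ramp,.1),0,1); tr=x[0]+(ref-x[0])*(3*u**2-2*u**3)
    def run(p):
        D["ph"]=ph0+[[a,float(b_)] for a,b_ in zip(ts,p)]
        y=x.copy(); T=tn; o=[]
        for i in range(H*10):
            y=step(y,T); T+=dt
            if i%10==9:o.append(y[:2].copy())
        return np.array(o)
    def cost(p):
        o=run(p); e=o[:,0]-tr
        return np.r_[e*20,o[-1,1]*10,(p[-1]-eq(ref))*3,np.diff(np.r_[D["base"],p])*1.5]
    sol=least_squares(cost,np.full(H,eq(x[0]))).x; o=run(sol); D["ph"]=ph0
    print("pred th",np.round(o[:nr,0],3),"w",np.round(o[:nr,1],2))
    print("phi",np.round(sol[:nr],3))
    print("ROWS:","; ".join("0.7 "+" ".join(f"{v:.3f}" for v in inc(p))+" 0" for p in sol[:nr]))
E
python3 - <<'E'
import sys; sys.argv=["",'']
import numpy as np
q=np.load("fit.npy")
g=lambda p:170.9*np.array([np.sin(p),np.cos(p)])
for p in np.linspace(-.357,-.1,8)[1:]:
    d=g(p)-g(-.357); print(round(p,3),np.round(np.array([-np.sin(q[2])*d[0],np.cos(q[2])*d[0],d[1]])/200,3))
from plant import r; print(r.get_state()["clock"])
E
```

```text
-0.32 [0.001 0.03  0.01 ]
-0.284 [0.003 0.059 0.02 ]
-0.247 [0.004 0.09  0.028]
-0.21 [0.006 0.12  0.035]
-0.173 [0.007 0.151 0.041]
-0.137 [0.008 0.182 0.046]
-0.1 [0.01  0.213 0.05 ]
5.05
```

Emit:
servo_tool(increments="0.7 0.001 0.03 0.01 0; 0.7 0.003 0.059 0.02 0; 0.7 0.004 0.09 0.028 0; 0.7 0.006 0.12 0.035 0; 0.7 0.007 0.151 0.041 0; 0.7 0.008 0.182 0.046 0; 0.7 0.01 0.213 0.05 0")

```text
clock: 5.75
ee_pos: [498.0, -27.7, 267.3]
orientation: [0.723, 0.691, 0.0, 0.0]
wrist_force: [-2.3, -2.5, 3.0]
finger_gap: 39.9
grasp_force: 25.4
```

```bash
python3 ctl.py '0.7 0.001 0.03 0.01 0; 0.7 0.003 0.059 0.02 0; 0.7 0.004 0.09 0.028 0; 0.7 0.006 0.12 0.035 0; 0.7 0.007 0.151 0.041 0; 0.7 0.008 0.182 0.046 0; 0.7 0.01 0.213 0.05 0' -0.3 1 0
```

```text
t=5.75 z=-0.2955 pred=-0.3000 n=156 rho=108.9
t=5.80 z=-0.2966 pred=-0.3000 n=154 rho=110.1
clock 5.85 est th=-0.3000 w=0.000 tau0=0.000+-0.060 cmd phi=-0.100 meas=-0.093 rad=170.0 F=[-2.6 -1.8  4.2] grip=26
phi_eq now 0.132 at ref 0.132
```

Emit:
servo_tool(increments="0.7 0 0.009 0.001 0; 0.7 0.001 0.017 0.001 0; 0.7 0.001 0.026 0.002 0; 0.7 0.002 0.034 0.003 0; 0.7 0.002 0.043 0.003 0; 0.7 0.002 0.051 0.004 0")

```text
clock: 6.45
ee_pos: [498.4, -18.0, 267.8]
orientation: [0.723, 0.691, 0.0, 0.0]
wrist_force: [-0.5, -2.5, 0.3]
finger_gap: 39.5
grasp_force: 25.1
```

```bash
python3 ctl.py '0.7 0 0.009 0.001 0; 0.7 0.001 0.017 0.001 0; 0.7 0.001 0.026 0.002 0; 0.7 0.002 0.034 0.003 0; 0.7 0.002 0.043 0.003 0; 0.7 0.002 0.051 0.004 0' -0.3 1 0
```

```text
t=6.45 z=-0.2956 pred=-0.3000 n=153 rho=109.2
t=6.50 z=-0.2954 pred=-0.3000 n=154 rho=109.5
clock 6.55 est th=-0.3000 w=-0.058 tau0=0.000+-0.060 cmd phi=-0.040 meas=-0.037 rad=170.0 F=[ 0.3 -2.   1. ] grip=25
phi_eq now 0.132 at ref 0.132
```

Emit:
servo_tool(increments="0.7 0 0.009 0 0; 0.7 0.001 0.017 0.001 0; 0.7 0.001 0.026 0.001 0; 0.7 0.002 0.034 0.001 0; 0.7 0.002 0.043 0.001 0; 0.7 0.002 0.051 0.001 0")

```text
clock: 7.15
ee_pos: [498.9, -7.8, 268.0]
orientation: [0.723, 0.691, 0.0, 0.0]
wrist_force: [3.7, -2.3, -2.8]
finger_gap: 39.9
grasp_force: 24.9
```

```bash
sed -i 's/0.05,-0.012/0.05,-0.016/' ctl.py; python3 ctl.py '0.7 0 0.009 0 0; 0.7 0.001 0.017 0.001 0; 0.7 0.001 0.026 0.001 0; 0.7 0.002 0.034 0.001 0; 0.7 0.002 0.043 0.001 0; 0.7 0.002 0.051 0.001 0' -0.3 1 0
```

```text
t=7.15 z=-0.3003 pred=-0.3000 n=155 rho=109.8
t=7.20 z=-0.3002 pred=-0.3000 n=154 rho=108.9
clock 7.25 est th=-0.3000 w=0.000 tau0=0.000+-0.060 cmd phi=0.020 meas=0.022 rad=170.0 F=[ 4.1 -3.8 -1.9] grip=25
phi_eq now 0.132 at ref 0.132
```

Emit:
servo_tool(increments="0.7 0 0.009 0 0; 0.7 0.001 0.017 0 0; 0.7 0.001 0.026 0 0; 0.7 0.002 0.034 -0.001 0")

```text
clock: 7.65
ee_pos: [499.2, -1.1, 267.8]
orientation: [0.723, 0.691, -0.0, 0.0]
wrist_force: [3.7, -3.0, -2.8]
finger_gap: 39.6
grasp_force: 24.8
```

```bash
python3 ctl.py '0.7 0 0.009 0 0; 0.7 0.001 0.017 0 0; 0.7 0.001 0.026 0 0; 0.7 0.002 0.034 -0.001 0' -0.3 1 0
```

```text
t=7.65 z=-0.2974 pred=-0.3000 n=152 rho=109.8
t=7.70 z=-0.2939 pred=-0.2997 n=150 rho=109.0
clock 7.75 est th=-0.2990 w=-0.028 tau0=0.012+-0.059 cmd phi=0.059 meas=0.062 rad=170.2 F=[ 5.6 -3.  -3.4] grip=25
phi_eq now 0.107 at ref 0.107
```

Emit:
servo_tool(increments="0.7 0 0.005 0 0; 0.7 0 0.005 0 0; 0.7 0 0.005 0 0")

```text
clock: 8.05
ee_pos: [499.2, -0.2, 267.8]
orientation: [0.723, 0.691, 0.0, 0.0]
wrist_force: [4.8, -3.5, -4.5]
finger_gap: 39.9
grasp_force: 24.6
```

```bash
python3 ctl.py '0.7 0 0.005 0 0; 0.7 0 0.005 0 0; 0.7 0 0.005 0 0' -0.07 3 5
```

```text
t=8.05 z=-0.2720 pred=-0.3000 n=149 rho=109.2
t=8.10 z=-0.2673 pred=-0.2896 n=149 rho=108.7
clock 8.15 est th=-0.2810 w=0.044 tau0=0.059+-0.059 cmd phi=0.065 meas=0.067 rad=170.2 F=[ 4.3 -3.  -4.3] grip=25
phi_eq now 0.006 at ref -0.087
pred th [-0.275 -0.273 -0.272 -0.27  -0.266] w [0.05 0.01 0.01 0.03 0.05]
phi [-0.034 -0.016  0.019  0.034  0.031]
ROWS: 0.7 -0.004 -0.084 0.001 0; 0.7 -0.003 -0.069 0.002 0; 0.7 -0.002 -0.040 0.002 0; 0.7 -0.001 -0.027 0.001 0; 0.7 -0.001 -0.029 0.001 0
```

```bash
python3 - <<'E'
import json
D=json.load(open("log.json")); D["x"]=[-.263,.095,.04]; D["P"]=[[3e-5,0,0],[0,6e-4,0],[0,0,2e-4]]; json.dump(D,open("log.json","w"))
E
python3 ctl.py '' -0.07 2.5 5
```

```text
t=8.15 z=-0.2618 pred=-0.2630 n=150 rho=108.2
t=8.20 z=-0.2571 pred=-0.2573 n=147 rho=108.3
clock 8.25 est th=-0.2518 w=0.110 tau0=0.040+-0.014 cmd phi=0.065 meas=0.067 rad=170.2 F=[ 5.1 -3.8 -4.1] grip=25
phi_eq now 0.031 at ref -0.049
pred th [-0.241 -0.239 -0.24  -0.239 -0.234] w [ 0.08 -0.01 -0.01  0.03  0.06]
phi [-0.081 -0.027  0.044  0.074  0.068]
ROWS: 0.7 -0.006 -0.125 -0.001 0; 0.7 -0.004 -0.079 0.002 0; 0.7 -0.001 -0.018 0.001 0; 0.7 0.000 0.007 -0.000 0; 0.7 0.000 0.003 -0.000 0
```

Emit:
servo_tool(increments="0.7 -0.001 -0.025 0.001 0; 0.7 -0.001 -0.029 0.001 0; 0.7 -0.002 -0.033 0.001 0; 0.7 -0.002 -0.037 0.001 0")

```text
clock: 8.65
ee_pos: [498.9, -7.0, 268.1]
orientation: [0.723, 0.691, 0.001, -0.001]
wrist_force: [4.9, 0.7, -3.3]
finger_gap: 39.8
grasp_force: 24.5
```

```bash
python3 - <<'E'
s=open("ctl.py").read()
s=s.replace("tr=x[0]+(ref-x[0])*(3*u**2-2*u**3)","tr=x[0]+(ref-x[0])*(3*u**2-2*u**3)+x[1]*ramp*u*(1-u)**2")
open("ctl.py","w").write(s)
E
python3 ctl.py '0.7 -0.001 -0.025 0.001 0; 0.7 -0.001 -0.029 0.001 0; 0.7 -0.002 -0.033 0.001 0; 0.7 -0.002 -0.037 0.001 0' -0.07 1.6 5
```

```text
t=8.65 z=-0.1901 pred=-0.2067 n=135 rho=109.1
t=8.70 z=-0.1816 pred=-0.1819 n=133 rho=111.1
clock 8.75 est th=-0.1727 w=0.183 tau0=0.048+-0.007 cmd phi=0.022 meas=0.027 rad=170.2 F=[ 5.1  0.4 -4. ] grip=24
phi_eq now -0.02 at ref -0.066
pred th [-0.154 -0.138 -0.126 -0.115 -0.106] w [0.18 0.14 0.12 0.1  0.09]
phi [-0.048 -0.06  -0.056 -0.054 -0.057]
ROWS: 0.7 -0.003 -0.059 -0.001 0; 0.7 -0.003 -0.070 -0.001 0; 0.7 -0.003 -0.066 -0.001 0; 0.7 -0.003 -0.065 -0.001 0; 0.7 -0.003 -0.068 -0.001 0
```

Emit:
servo_tool(increments="0.7 -0.003 -0.062 -0.001 0; 0.7 -0.003 -0.072 -0.001 0; 0.7 -0.003 -0.069 -0.001 0")

```text
clock: 9.05
ee_pos: [498.2, -21.2, 268.1]
orientation: [0.723, 0.691, 0.0, -0.0]
wrist_force: [5.0, 0.1, -4.3]
finger_gap: 39.3
grasp_force: 24.3
```

```bash
python3 ctl.py '0.7 -0.003 -0.062 -0.001 0; 0.7 -0.003 -0.072 -0.001 0; 0.7 -0.003 -0.069 -0.001 0' -0.07 1.2 4
```

```text
t=9.05 z=-0.1260 pred=-0.1266 n=128 rho=109.2
t=9.10 z=-0.1184 pred=-0.1207 n=126 rho=109.3
clock 9.15 est th=-0.1142 w=0.100 tau0=0.049+-0.004 cmd phi=-0.059 meas=-0.056 rad=170.4 F=[ 4.4  0.7 -4.2] grip=24
phi_eq now -0.048 at ref -0.067
pred th [-0.105 -0.097 -0.09  -0.085] w [0.09 0.07 0.06 0.05]
phi [-0.062 -0.065 -0.068 -0.07 ]
ROWS: 0.7 -0.000 -0.002 -0.000 0; 0.7 -0.000 -0.005 -0.000 0; 0.7 -0.000 -0.008 -0.000 0; 0.7 -0.000 -0.010 -0.001 0
```

Model and filter agree well. Continuing.

Emit:
servo_tool(increments="0.7 0 -0.002 0 0; 0.7 0 -0.005 0 0; 0.7 0 -0.008 0 0; 0.7 0 -0.01 -0.001 0")

```text
clock: 9.55
ee_pos: [498.1, -22.9, 268.0]
orientation: [0.723, 0.691, 0.0, -0.0]
wrist_force: [4.4, 2.5, -3.0]
finger_gap: 40.1
grasp_force: 24.5
```

```bash
python3 ctl.py '0.7 0 -0.002 0 0; 0.7 0 -0.005 0 0; 0.7 0 -0.008 0 0; 0.7 0 -0.01 -0.001 0' -0.07 1 5
```

```text
t=9.55 z=-0.0650 pred=-0.0848 n=119 rho=109.4
t=9.60 z=-0.0594 pred=-0.0615 n=118 rho=107.5
clock 9.65 est th=-0.0553 w=0.101 tau0=0.053+-0.003 cmd phi=-0.071 meas=-0.068 rad=170.4 F=[ 4.8  2.4 -2.8] grip=24
phi_eq now -0.082 at ref -0.075
pred th [-0.046 -0.041 -0.042 -0.045 -0.05 ] w [ 0.08  0.02 -0.02 -0.04 -0.05]
phi [-0.149 -0.152 -0.133 -0.115 -0.101]
ROWS: 0.7 -0.003 -0.066 -0.007 0; 0.7 -0.003 -0.069 -0.008 0; 0.7 -0.002 -0.053 -0.005 0; 0.7 -0.002 -0.037 -0.003 0; 0.7 -0.001 -0.026 -0.002 0
```

Emit:
servo_tool(increments="0.7 -0.003 -0.073 -0.008 0; 0.7 -0.003 -0.073 -0.008 0; 0.7 -0.002 -0.055 -0.005 0; 0.7 -0.002 -0.04 -0.003 0")

```text
clock: 10.05
ee_pos: [497.6, -31.9, 267.4]
orientation: [0.723, 0.691, -0.001, 0.001]
wrist_force: [2.5, -1.8, -2.4]
finger_gap: 39.9
grasp_force: 24.1
```

```bash
python3 ctl.py '0.7 -0.003 -0.073 -0.008 0; 0.7 -0.003 -0.073 -0.008 0; 0.7 -0.002 -0.055 -0.005 0; 0.7 -0.002 -0.04 -0.003 0' -0.07 0.8 5
python3 - <<'E'
import cv2
from plant import eyes
im=eyes.get_image("scene")["frame"][170:250,200:310,::-1]
cv2.imwrite("pics/s3.png",cv2.resize(im,None,fx=6,fy=6,interpolation=cv2.INTER_CUBIC))
E
```

```text
t=10.05 z=-0.0289 pred=-0.0482 n=113 rho=106.4
t=10.10 z=-0.0276 pred=-0.0312 n=112 rho=109.2
clock 10.15 est th=-0.0296 w=-0.009 tau0=0.057+-0.003 cmd phi=-0.118 meas=-0.116 rad=170.7 F=[ 3.3 -1.2 -2.4] grip=24
phi_eq now -0.1 at ref -0.083
pred th [-0.031 -0.036 -0.043 -0.051 -0.058] w [-0.03 -0.06 -0.07 -0.08 -0.07]
phi [-0.144 -0.137 -0.118 -0.098 -0.08 ]
ROWS: 0.7 -0.001 -0.022 -0.003 0; 0.7 -0.001 -0.016 -0.002 0; 0.7 -0.000 -0.000 -0.000 0; 0.7 0.001 0.017 0.002 0; 0.7 0.001 0.032 0.003 0
```

View pics/s3.png

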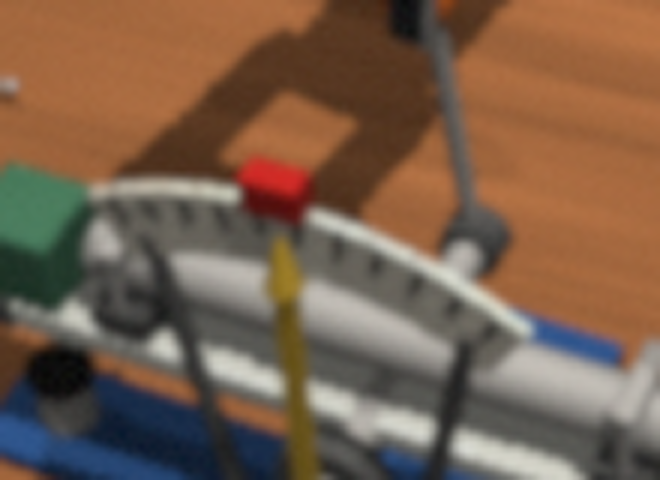

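Emit:
servo_tool(increments="0.7 -0.001 -0.026 -0.003 0; 0.7 -0.001 -0.017 -0.002 0; 0.7 0 0 0 0; 0.7 0.001 0.017 0.002 0")

```text
clock: 10.6
ee_pos: [497.9, -28.3, 267.9]
orientation: [0.723, 0.691, -0.001, 0.0]
wrist_force: [1.0, -1.7, -1.0]
finger_gap: 39.9
grasp_force: 24.3
```

```bash
python3 - <<'E'
s=open("ctl.py").read()
s=s.replace('''    s0=gp(D["base"])[0]
''','''    s0=gp(D["base"])[0]; t=r.get_state()["clock"]-.1*len(sys.argv[1].split(";")); D["ph"].append([t,D["base"]])
''')
open("ctl.py","w").write(s)
E
python3 ctl.py '0.7 -0.001 -0.026 -0.003 0; 0.7 -0.001 -0.017 -0.002 0; 0.7 0 0 0 0; 0.7 0.001 0.017 0.002 0' -0.07 0.8 5
```

```text
t=10.60 z=-0.0300 pred=-0.0548 n=115 rho=107.1
t=10.65 z=-0.0306 pred=-0.0332 n=118 rho=106.3
clock 10.70 est th=-0.0325 w=-0.013 tau0=0.061+-0.003 cmd phi=-0.098 meas=-0.096 rad=170.7 F=[ 1.5 -1.1 -1.7] grip=25
phi_eq now -0.108 at ref -0.091
pred th [-0.034 -0.038 -0.045 -0.052 -0.059] w [-0.02 -0.06 -0.07 -0.07 -0.06]
phi [-0.149 -0.145 -0.124 -0.103 -0.086]
ROWS: 0.7 -0.002 -0.044 -0.005 0; 0.7 -0.002 -0.040 -0.005 0; 0.7 -0.001 -0.022 -0.002 0; 0.7 -0.000 -0.005 -0.000 0; 0.7 0.000 0.010 0.001 0
```

Emit:
servo_tool(increments="0.7 -0.002 -0.054 -0.006 0; 0.7 -0.002 -0.052 -0.006 0; 0.7 -0.002 -0.034 -0.004 0; 0.7 -0.001 -0.016 -0.001 0")

```text
clock: 11.1
ee_pos: [497.7, -31.7, 267.6]
orientation: [0.723, 0.691, -0.001, 0.001]
wrist_force: [1.4, -1.5, -0.4]
finger_gap: 39.6
grasp_force: 24.2
```

```bash
python3 - <<'E'
import json
s=open("ctl.py").read()
s=s.replace("J,G,k,c,b,LAG,BIAS=0.073,0.72,0.5","J,G,k,c,b,LAG,BIAS=0.073,0.78,0.48").replace("1e-5*dt])","4e-5*dt])")
open("ctl.py","w").write(s)
D=json.load(open("log.json")); D["x"][2]=.064; D["P"][2][2]=1e-4; json.dump(D,open("log.json","w"))
E
python3 ctl.py '0.7 -0.002 -0.054 -0.006 0; 0.7 -0.002 -0.052 -0.006 0; 0.7 -0.002 -0.034 -0.004 0; 0.7 -0.001 -0.016 -0.001 0' -0.07 0.8 5
python3 - <<'E'
from h import *
from plant import eyes
q=np.load("fit.npy"); t=eyes.get_image("top"); s=eyes.get_image("scene")
a=cent(s["frame"],"r",(200,180,330,280)); b=cent(t["frame"],"r",(285,145,320,175)); y=cent(t["frame"],"y",(285,145,320,180)); print(a,b,y)
for rr in (190,198):
  for w in ((1,1),(1,0),(0,1)):
    f=lambda v:np.r_[w[0]*(proj(s,world(q,rad(v[0],rr,v[1])))[0]-a[0]),w[1]*(proj(t,world(q,rad(v[0],rr,v[1])))[0]-b[0])]
    o=least_squares(f,[70,-.05],x_scale=[10,.1]); print(rr,w,o.x,o.fun)
E
```

```text
t=11.10 z=-0.0473 pred=-0.0553 n=117 rho=108.4
t=11.15 z=-0.0501 pred=-0.0509 n=116 rho=107.7
clock 11.20 est th=-0.0533 w=-0.058 tau0=0.068+-0.007 cmd phi=-0.117 meas=-0.115 rad=170.7 F=[ 1.5 -1.6 -0.2] grip=25
phi_eq now -0.109 at ref -0.098
pred th [-0.059 -0.063 -0.066 -0.068 -0.069] w [-0.05 -0.03 -0.02 -0.01 -0.01]
phi [-0.09  -0.086 -0.089 -0.092 -0.093]
ROWS: 0.7 0.001 0.022 0.002 0; 0.7 0.001 0.026 0.003 0; 0.7 0.001 0.023 0.002 0; 0.7 0.001 0.021 0.002 0; 0.7 0.001 0.020 0.002 0
(array([245.9375  , 200.203125]), array([240, 197,  12,   9,  64], dtype=int32)) (array([302.5, 159. ]), array([299, 157,   8,   5,  40], dtype=int32)) None
190 (1, 1) [60.34035705 -0.06488995] [-0.0309089   2.27343364  0.53997338  2.0066263 ]
190 (1, 0) [53.02495285 -0.08375249] [1.73372428e-12 9.09494702e-13 0.00000000e+00 0.00000000e+00]
190 (0, 1) [ 6.6746270e+01 -5.4871375e-02] [-0.00000000e+00  0.00000000e+00  2.37605491e-11  7.24185156e-11]
198 (1, 1) [ 6.25208331e+01 -5.41232209e-02] [-0.0569838   0.7336141   0.12734924  0.67362655]
198 (1, 0) [ 6.01566533e+01 -5.93073025e-02] [ 1.13686838e-13 -1.98951966e-13  0.00000000e+00  0.00000000e+00]
198 (0, 1) [ 6.46709710e+01 -5.17674712e-02] [-0.00000000e+00  0.00000000e+00 -3.29691829e-12  1.92130756e-10]
```

Emit:
servo_tool(increments="0.7 0.002 0.038 0.004 0; 0.7 0.001 0.032 0.003 0; 0.7 0.001 0.026 0.003 0; 0.7 0.001 0.022 0.002 0")

```text
clock: 11.7
ee_pos: [498.0, -26.0, 268.1]
orientation: [0.722, 0.691, 0.001, -0.001]
wrist_force: [1.3, 1.3, 1.2]
finger_gap: 39.9
grasp_force: 24.8
```

```bash
python3 ctl.py '0.7 0.002 0.038 0.004 0; 0.7 0.001 0.032 0.003 0; 0.7 0.001 0.026 0.003 0; 0.7 0.001 0.022 0.002 0' -0.06 0.8 6
```

```text
t=11.70 z=-0.0779 pred=-0.0711 n=128 rho=109.1
t=11.75 z=-0.0785 pred=-0.0791 n=127 rho=109.1
clock 11.80 est th=-0.0800 w=-0.025 tau0=0.067+-0.005 cmd phi=-0.091 meas=-0.087 rad=170.7 F=[1.3 1.6 1.9] grip=25
phi_eq now -0.089 at ref -0.101
pred th [-0.082 -0.081 -0.077 -0.073 -0.068 -0.064] w [-0.01  0.02  0.04  0.05  0.04  0.03]
phi [-0.046 -0.048 -0.065 -0.084 -0.099 -0.11 ]
ROWS: 0.7 0.002 0.038 0.003 0; 0.7 0.002 0.037 0.003 0; 0.7 0.001 0.022 0.002 0; 0.7 0.000 0.006 0.001 0; 0.7 -0.000 -0.007 -0.001 0; 0.7 -0.001 -0.017 -0.002 0
```

Emit:
servo_tool(increments="0.7 0.002 0.038 0.003 0; 0.7 0.002 0.037 0.003 0; 0.7 0.001 0.022 0.002 0; 0.7 0 0.006 0.001 0; 0.7 0 -0.007 -0.001 0")

```text
clock: 12.3
ee_pos: [497.9, -28.1, 267.9]
orientation: [0.723, 0.691, 0.0, -0.0]
wrist_force: [0.0, 1.1, 2.8]
finger_gap: 39.9
grasp_force: 24.8
```

```bash
python3 ctl.py '0.7 0.002 0.038 0.003 0; 0.7 0.002 0.037 0.003 0; 0.7 0.001 0.022 0.002 0; 0.7 0 0.006 0.001 0; 0.7 0 -0.007 -0.001 0' -0.06 0.8 6
```

```text
t=12.30 z=-0.0671 pred=-0.0680 n=124 rho=109.1
t=12.35 z=-0.0650 pred=-0.0649 n=122 rho=108.4
clock 12.40 est th=-0.0629 w=0.040 tau0=0.067+-0.005 cmd phi=-0.099 meas=-0.099 rad=170.7 F=[1.  2.1 2.3] grip=25
phi_eq now -0.1 at ref -0.102
pred th [-0.059 -0.057 -0.057 -0.057 -0.058 -0.059] w [ 0.03  0.01 -0.   -0.01 -0.01 -0.01]
phi [-0.123 -0.125 -0.118 -0.111 -0.106 -0.102]
ROWS: 0.7 -0.001 -0.021 -0.002 0; 0.7 -0.001 -0.022 -0.002 0; 0.7 -0.001 -0.016 -0.002 0; 0.7 -0.000 -0.011 -0.001 0; 0.7 -0.000 -0.006 -0.001 0; 0.7 -0.000 -0.002 -0.000 0
```

Excellent match; hold on.

Emit:
servo_tool(increments="0.7 -0.001 -0.021 -0.002 0; 0.7 -0.001 -0.022 -0.002 0; 0.7 -0.001 -0.016 -0.002 0; 0.7 0 -0.011 -0.001 0; 0.7 0 -0.006 -0.001 0")

```text
clock: 12.9
ee_pos: [497.8, -30.1, 267.6]
orientation: [0.723, 0.691, -0.001, 0.001]
wrist_force: [-1.3, -2.3, 2.9]
finger_gap: 39.9
grasp_force: 24.7
```

```bash
python3 ctl.py '0.7 -0.001 -0.021 -0.002 0; 0.7 -0.001 -0.022 -0.002 0; 0.7 -0.001 -0.016 -0.002 0; 0.7 0 -0.011 -0.001 0; 0.7 0 -0.006 -0.001 0' -0.06 0.8 7
```

```text
t=12.90 z=-0.0782 pred=-0.0582 n=128 rho=108.9
t=12.95 z=-0.0791 pred=-0.0810 n=127 rho=108.9
clock 13.00 est th=-0.0833 w=-0.071 tau0=0.063+-0.005 cmd phi=-0.106 meas=-0.108 rad=170.7 F=[-1.1 -2.6  2.1] grip=25
phi_eq now -0.079 at ref -0.094
pred th [-0.09  -0.091 -0.086 -0.079 -0.072 -0.066 -0.062] w [-0.05  0.02  0.06  0.07  0.07  0.05  0.03]
phi [ 0.003  0.004 -0.029 -0.063 -0.088 -0.107 -0.116]
ROWS: 0.7 0.004 0.092 0.005 0; 0.7 0.004 0.094 0.005 0; 0.7 0.003 0.065 0.004 0; 0.7 0.002 0.037 0.003 0; 0.7 0.001 0.015 0.001 0; 0.7 -0.000 -0.001 -0.000 0; 0.7 -0.000 -0.009 -0.001 0
```

Emit:
servo_tool(increments="0.7 0.003 0.075 0.005 0; 0.7 0.003 0.075 0.005 0; 0.7 0.002 0.05 0.004 0; 0.7 0.001 0.03 0.003 0")

```text
clock: 13.4
ee_pos: [498.2, -23.2, 268.1]
orientation: [0.723, 0.691, 0.001, -0.001]
wrist_force: [1.1, 1.9, 2.5]
finger_gap: 40.2
grasp_force: 25.0
```

```bash
python3 ctl.py '0.7 0.003 0.075 0.005 0; 0.7 0.003 0.075 0.005 0; 0.7 0.002 0.05 0.004 0; 0.7 0.001 0.03 0.003 0' -0.06 0.8 7
```

```text
t=13.40 z=-0.0742 pred=-0.0884 n=124 rho=107.9
t=13.45 z=-0.0704 pred=-0.0715 n=121 rho=107.7
clock 13.50 est th=-0.0671 w=0.078 tau0=0.067+-0.005 cmd phi=-0.071 meas=-0.072 rad=170.5 F=[0.  1.8 3.3] grip=25
phi_eq now -0.097 at ref -0.102
pred th [-0.059 -0.055 -0.054 -0.055 -0.057 -0.058 -0.059] w [ 0.07  0.02 -0.   -0.01 -0.02 -0.01 -0.01]
phi [-0.144 -0.149 -0.133 -0.118 -0.108 -0.101 -0.097]
ROWS: 0.7 -0.003 -0.062 -0.007 0; 0.7 -0.003 -0.067 -0.007 0; 0.7 -0.002 -0.053 -0.005 0; 0.7 -0.002 -0.040 -0.004 0; 0.7 -0.001 -0.032 -0.003 0; 0.7 -0.001 -0.026 -0.002 0; 0.7 -0.001 -0.023 -0.002 0
```

Emit:
servo_tool(increments="0.7 -0.003 -0.058 -0.006 0; 0.7 -0.003 -0.062 -0.006 0; 0.7 -0.002 -0.05 -0.005 0; 0.7 -0.002 -0.038 -0.004 0")

```text
clock: 13.9
ee_pos: [497.7, -31.9, 267.2]
orientation: [0.723, 0.691, -0.001, 0.001]
wrist_force: [0.7, -3.1, 0.2]
finger_gap: 40.1
grasp_force: 24.6
```

```bash
python3 ctl.py '0.7 -0.003 -0.058 -0.006 0; 0.7 -0.003 -0.062 -0.006 0; 0.7 -0.002 -0.05 -0.005 0; 0.7 -0.002 -0.038 -0.004 0' -0.06 0.8 7
```

```text
t=13.90 z=-0.0710 pred=-0.0533 n=123 rho=107.4
t=13.95 z=-0.0741 pred=-0.0729 n=126 rho=108.9
clock 14.00 est th=-0.0769 w=-0.070 tau0=0.062+-0.005 cmd phi=-0.115 meas=-0.117 rad=170.4 F=[ 0.9 -2.1 -0.1] grip=25
phi_eq now -0.081 at ref -0.092
pred th [-0.084 -0.085 -0.082 -0.076 -0.07  -0.065 -0.062] w [-0.06  0.01  0.05  0.06  0.06  0.04  0.03]
phi [-0.008 -0.005 -0.035 -0.065 -0.087 -0.102 -0.111]
ROWS: 0.7 0.004 0.092 0.006 0; 0.7 0.004 0.094 0.006 0; 0.7 0.003 0.069 0.005 0; 0.7 0.002 0.043 0.004 0; 0.7 0.001 0.024 0.002 0; 0.7 0.001 0.011 0.001 0; 0.7 0.000 0.004 0.000 0
```

Run:
```python
import json,numpy as np
from scipy.optimize import least_squares
D=json.load(open("log.json")); ph=np.array(D["ph"]); ob=np.array([o for o in D["obs"] if o[0]>8.1])
ph=ph[np.argsort(ph[:,0],kind="stable")]
segs=[ob[i:i+8] for i in range(0,len(ob)-4,6)]
def sim(p,x0,s):
    J,G,k,c,LAG,tau=p; T=s[0,0]; x=np.array(x0); o=[x[0]]; f=lambda t:np.interp(t-LAG,ph[:,0],ph[:,1])
    for i in range(1,len(s)):
        n=int(round((s[i,0]-s[i-1,0])/.01))
        for _ in range(n):
            a=(G*x[0]+tau+k*(f(T)-x[0])+c*((f(T+.01)-f(T-.01))/.02-x[1])-.01*x[1])/J
            x=[x[0]+.01*(x[1]+.01*a),x[1]+.01*a]; T+=.01
        o.append(x[0])
    return np.array(o)
pr=np.array([.073,.76,.5,.04,.04,.06]); sg=np.array([.004,.05,.03,.01,.03,.05])
def res(v):
    p=v[:6]; o=[(p-pr)/sg]
    for j,s in enumerate(segs): o.append((sim(p,v[6+2*j:8+2*j],s)-s[:,1])/.002)
    return np.concatenate(o)
v0=np.r_[pr,np.ravel([[s[0,1],(s[2,1]-s[0,1])/(s[2,0]-s[0,0])] for s in segs])]
s=least_squares(res,v0,x_scale=np.r_[sg,np.full(len(v0)-6,.02)]); print(np.round(s.x[:6],4),s.cost,len(segs)); print(np.round(s.x[-2:],3))
Jm=s.jac; print(np.round(np.sqrt(np.diag(np.linalg.inv(Jm.T@Jm)))[:6],4))
```

```text
[0.0728 0.7648 0.4931 0.0467 0.0103 0.0643] 2.7621068205628636 4
[-0.077 -0.061]
[0.0036 0.037  0.0199 0.0067 0.0176 0.003 ]
```

Emit:
servo_tool(increments="0.7 0.003 0.075 0.006 0; 0.7 0.003 0.075 0.006 0; 0.7 0.002 0.052 0.005 0; 0.7 0.001 0.032 0.003 0")

```text
clock: 14.4
ee_pos: [498.1, -24.3, 267.9]
orientation: [0.722, 0.691, 0.001, -0.0]
wrist_force: [2.5, 1.3, 0.7]
finger_gap: 39.9
grasp_force: 25.0
```

```bash
sed -i 's/^J,G,k,c,b,LAG,BIAS=.*/J,G,k,c,b,LAG,BIAS=0.073,0.765,0.493,0.045,0.01,0.01,-0.016/' ctl.py
python3 - <<'E'
import json
D=json.load(open("log.json")); D["x"][2]=.064;  json.dump(D,open("log.json","w"))
E
python3 ctl.py '0.7 0.003 0.075 0.006 0; 0.7 0.003 0.075 0.006 0; 0.7 0.002 0.052 0.005 0; 0.7 0.001 0.032 0.003 0' -0.06 1 7
```

```text
t=14.40 z=-0.0741 pred=-0.0725 n=124 rho=108.3
t=14.45 z=-0.0725 pred=-0.0721 n=121 rho=109.1
clock 14.50 est th=-0.0704 w=0.040 tau0=0.064+-0.005 cmd phi=-0.078 meas=-0.079 rad=170.4 F=[3.7 1.  0.1] grip=25
phi_eq now -0.09 at ref -0.096
pred th [-0.067 -0.064 -0.062 -0.061 -0.06  -0.06  -0.06 ] w [ 0.03  0.02  0.02  0.01  0.01  0.   -0.  ]
phi [-0.095 -0.101 -0.102 -0.102 -0.101 -0.1   -0.099]
ROWS: 0.7 -0.001 -0.015 -0.001 0; 0.7 -0.001 -0.020 -0.002 0; 0.7 -0.001 -0.021 -0.002 0; 0.7 -0.001 -0.020 -0.002 0; 0.7 -0.001 -0.020 -0.002 0; 0.7 -0.001 -0.019 -0.002 0; 0.7 -0.001 -0.018 -0.002 0
```

Prediction is spot on now.

Emit:
servo_tool(increments="0.7 -0.001 -0.015 -0.001 0; 0.7 -0.001 -0.02 -0.002 0; 0.7 -0.001 -0.021 -0.002 0; 0.7 -0.001 -0.02 -0.002 0; 0.7 -0.001 -0.02 -0.002 0")

```text
clock: 15.0
ee_pos: [497.8, -28.7, 267.5]
orientation: [0.723, 0.691, -0.0, 0.0]
wrist_force: [3.7, 0.4, 0.6]
finger_gap: 40.0
grasp_force: 24.7
```

```bash
python3 ctl.py '0.7 -0.001 -0.015 -0.001 0; 0.7 -0.001 -0.02 -0.002 0; 0.7 -0.001 -0.021 -0.002 0; 0.7 -0.001 -0.02 -0.002 0; 0.7 -0.001 -0.02 -0.002 0' -0.06 1 7
```

```text
t=15.00 z=-0.0633 pred=-0.0601 n=122 rho=110.0
t=15.05 z=-0.0636 pred=-0.0634 n=122 rho=108.8
clock 15.10 est th=-0.0639 w=-0.009 tau0=0.063+-0.005 cmd phi=-0.101 meas=-0.101 rad=170.4 F=[3.1 1.  0.6] grip=25
phi_eq now -0.092 at ref -0.094
pred th [-0.065 -0.065 -0.064 -0.064 -0.063 -0.062 -0.061] w [-0.    0.    0.    0.01  0.01  0.01  0.01]
phi [-0.089 -0.085 -0.086 -0.088 -0.089 -0.091 -0.093]
ROWS: 0.7 0.001 0.011 0.001 0; 0.7 0.001 0.014 0.001 0; 0.7 0.001 0.013 0.001 0; 0.7 0.001 0.012 0.001 0; 0.7 0.000 0.010 0.001 0; 0.7 0.000 0.009 0.001 0; 0.7 0.000 0.007 0.001 0
```

Emit:
servo_tool(increments="0.7 0.001 0.011 0.001 0; 0.7 0.001 0.014 0.001 0; 0.7 0.001 0.013 0.001 0; 0.7 0.001 0.012 0.001 0; 0.7 0 0.01 0.001 0; 0.7 0 0.009 0.001 0")

```text
clock: 15.7
ee_pos: [497.9, -26.8, 267.7]
orientation: [0.723, 0.691, 0.0, 0.0]
wrist_force: [3.9, -1.5, 0.2]
finger_gap: 39.5
grasp_force: 24.8
```

```bash
python3 ctl.py '0.7 0.001 0.011 0.001 0; 0.7 0.001 0.014 0.001 0; 0.7 0.001 0.013 0.001 0; 0.7 0.001 0.012 0.001 0; 0.7 0 0.01 0.001 0; 0.7 0 0.009 0.001 0' -0.06 1 7
```

```text
t=15.70 z=-0.0606 pred=-0.0619 n=117 rho=109.7
t=15.75 z=-0.0607 pred=-0.0600 n=120 rho=107.9
clock 15.80 est th=-0.0598 w=0.013 tau0=0.063+-0.005 cmd phi=-0.091 meas=-0.090 rad=170.4 F=[ 5.4 -1.6 -0.2] grip=25
phi_eq now -0.095 at ref -0.094
pred th [-0.059 -0.058 -0.058 -0.058 -0.058 -0.059 -0.059] w [ 0.01  0.    0.   -0.   -0.   -0.   -0.  ]
phi [-0.098 -0.101 -0.1   -0.099 -0.098 -0.097 -0.096]
ROWS: 0.7 -0.000 -0.007 -0.001 0; 0.7 -0.000 -0.009 -0.001 0; 0.7 -0.000 -0.008 -0.001 0; 0.7 -0.000 -0.007 -0.001 0; 0.7 -0.000 -0.007 -0.001 0; 0.7 -0.000 -0.006 -0.001 0; 0.7 -0.000 -0.004 -0.000 0
```

Emit:
servo_tool(increments="0.7 0 -0.007 -0.001 0; 0.7 0 -0.009 -0.001 0; 0.7 0 -0.008 -0.001 0; 0.7 0 -0.007 -0.001 0; 0.7 0 -0.007 -0.001 0")

```text
clock: 16.3
ee_pos: [497.8, -27.9, 267.6]
orientation: [0.723, 0.691, 0.0, -0.0]
wrist_force: [3.9, 1.3, 0.3]
finger_gap: 39.4
grasp_force: 24.8
```

View pics/s4.png

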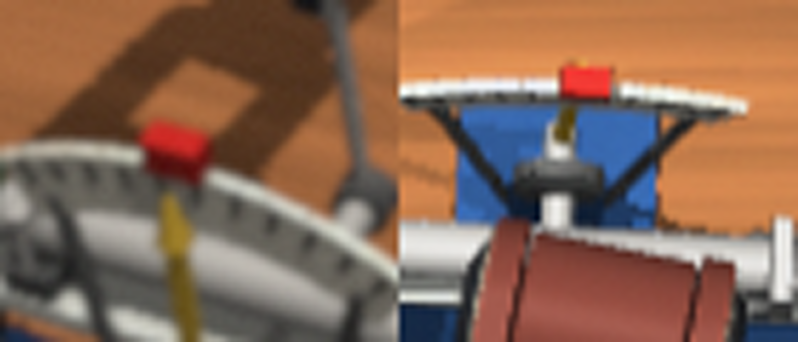

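```bash
python3 - <<'E'
s=open("ctl.py").read()
s=s.replace("o[-1,1]*10,(p[-1]-eq(ref))*3","(o[-1,1]-(tr[-1]-tr[-2])*10)*10,(p[-1]-eq(tr[-1]))*3")
open("ctl.py","w").write(s)
E
python3 ctl.py '' 0.305 4 6
```

```text
t=16.50 z=-0.0545 pred=-0.0550 n=116 rho=106.9
t=16.55 z=-0.0543 pred=-0.0546 n=117 rho=107.1
clock 16.60 est th=-0.0542 w=0.005 tau0=0.064+-0.005 cmd phi=-0.099 meas=-0.097 rad=170.4 F=[4.1 1.5 0.5] grip=25
phi_eq now -0.1 at ref -0.298
pred th [-0.053 -0.051 -0.047 -0.043 -0.037 -0.03 ] w [0.02 0.03 0.04 0.05 0.06 0.07]
phi [-0.085 -0.081 -0.081 -0.083 -0.086 -0.089]
ROWS: 0.7 0.001 0.012 0.001 0; 0.7 0.001 0.016 0.001 0; 0.7 0.001 0.015 0.001 0; 0.7 0.001 0.013 0.001 0; 0.7 0.001 0.011 0.001 0; 0.7 0.000 0.008 0.001 0
```

Emit:
servo_tool(increments="0.7 0.001 0.012 0.001 0; 0.7 0.001 0.016 0.001 0; 0.7 0.001 0.015 0.001 0; 0.7 0.001 0.013 0.001 0; 0.7 0.001 0.011 0.001 0; 0.7 0 0.008 0.001 0")

```text
clock: 17.2
ee_pos: [497.8, -26.4, 267.7]
orientation: [0.723, 0.691, 0.0, -0.0]
wrist_force: [6.5, -0.0, 0.7]
finger_gap: 39.6
grasp_force: 24.8
```

```bash
python3 ctl.py '0.7 0.001 0.012 0.001 0; 0.7 0.001 0.016 0.001 0; 0.7 0.001 0.015 0.001 0; 0.7 0.001 0.013 0.001 0; 0.7 0.001 0.011 0.001 0; 0.7 0 0.008 0.001 0' 0.305 3.4 6
```

```text
t=17.20 z=-0.0401 pred=-0.0302 n=119 rho=106.8
t=17.25 z=-0.0384 pred=-0.0375 n=117 rho=103.9
clock 17.30 est th=-0.0355 w=0.051 tau0=0.062+-0.005 cmd phi=-0.090 meas=-0.088 rad=170.4 F=[ 4.5 -0.5  0.8] grip=25
phi_eq now -0.106 at ref -0.294
pred th [-0.03  -0.023 -0.015 -0.007  0.003  0.013] w [0.06 0.07 0.08 0.09 0.1  0.11]
phi [-0.086 -0.087 -0.091 -0.095 -0.101 -0.106]
ROWS: 0.7 0.000 0.003 0.000 0; 0.7 0.000 0.002 0.000 0; 0.7 -0.000 -0.001 -0.000 0; 0.7 -0.000 -0.005 -0.000 0; 0.7 -0.000 -0.009 -0.001 0; 0.7 -0.001 -0.014 -0.001 0
```

Emit:
servo_tool(increments="0.7 0 0.003 0 0; 0.7 0 0.002 0 0; 0.7 0 -0.001 0 0; 0.7 0 -0.005 0 0; 0.7 0 -0.009 -0.001 0")

```text
clock: 17.8
ee_pos: [497.8, -27.7, 267.6]
orientation: [0.723, 0.691, 0.001, -0.001]
wrist_force: [3.9, 2.8, 0.7]
finger_gap: 39.8
grasp_force: 24.9
```

```bash
python3 ctl.py '0.7 0 0.003 0 0; 0.7 0 0.002 0 0; 0.7 0 -0.001 0 0; 0.7 0 -0.005 0 0; 0.7 0 -0.009 -0.001 0' 0.305 2.9 6
```

```text
t=17.80 z=-0.0015 pred=0.0032 n=110 rho=107.7
t=17.85 z=0.0076 pred=0.0032 n=110 rho=107.5
clock 17.90 est th=0.0109 w=0.106 tau0=0.062+-0.005 cmd phi=-0.100 meas=-0.096 rad=170.4 F=[4.3 2.8 1. ] grip=25
phi_eq now -0.131 at ref -0.294
pred th [0.022 0.033 0.045 0.058 0.071 0.084] w [0.11 0.12 0.12 0.13 0.13 0.13]
phi [-0.111 -0.119 -0.125 -0.132 -0.139 -0.147]
ROWS: 0.7 -0.000 -0.009 -0.001 0; 0.7 -0.001 -0.016 -0.002 0; 0.7 -0.001 -0.021 -0.002 0; 0.7 -0.001 -0.027 -0.003 0; 0.7 -0.002 -0.033 -0.004 0; 0.7 -0.002 -0.040 -0.005 0
```

Emit:
servo_tool(increments="0.7 0 -0.01 -0.001 0; 0.7 -0.001 -0.017 -0.002 0; 0.7 -0.001 -0.022 -0.002 0; 0.7 -0.001 -0.028 -0.003 0; 0.7 -0.002 -0.035 -0.004 0")

```text
clock: 18.4
ee_pos: [497.4, -35.1, 266.7]
orientation: [0.723, 0.691, 0.0, -0.0]
wrist_force: [5.4, 2.7, 0.7]
finger_gap: 39.9
grasp_force: 24.8
```

```bash
python3 ctl.py '0.7 0 -0.01 -0.001 0; 0.7 -0.001 -0.017 -0.002 0; 0.7 -0.001 -0.022 -0.002 0; 0.7 -0.001 -0.028 -0.003 0; 0.7 -0.002 -0.035 -0.004 0' 0.305 2.4 6
```

```text
t=18.40 z=0.0851 pred=0.0696 n=72 rho=80.6
t=18.45 z=0.0886 pred=0.0930 n=99 rho=105.8
clock 18.50 est th=0.0989 w=0.172 tau0=0.064+-0.005 cmd phi=-0.141 meas=-0.140 rad=170.3 F=[5.6 1.8 0.7] grip=25
phi_eq now -0.185 at ref -0.299
pred th [0.116 0.132 0.147 0.162 0.176 0.189] w [0.17 0.16 0.15 0.14 0.14 0.13]
phi [-0.173 -0.189 -0.199 -0.207 -0.215 -0.224]
ROWS: 0.7 -0.001 -0.027 -0.004 0; 0.7 -0.002 -0.040 -0.007 0; 0.7 -0.002 -0.048 -0.008 0; 0.7 -0.003 -0.055 -0.010 0; 0.7 -0.003 -0.062 -0.011 0; 0.7 -0.003 -0.069 -0.013 0
```

Emit:
servo_tool(increments="0.7 -0.001 -0.03 -0.004 0; 0.7 -0.002 -0.044 -0.007 0; 0.7 -0.002 -0.052 -0.009 0; 0.7 -0.003 -0.058 -0.01 0")

```text
clock: 18.9
ee_pos: [496.8, -46.8, 264.7]
orientation: [0.723, 0.691, 0.0, -0.0]
wrist_force: [5.4, 3.5, 0.5]
finger_gap: 39.7
grasp_force: 24.8
```

```bash
python3 - <<'E'
s=open("h.py").read()
s=s.replace("q.astype(np.uint8))","cv2.morphologyEx(q.astype(np.uint8),cv2.MORPH_CLOSE,np.ones((5,5),np.uint8)))").replace("return c[k],s[k]","yy,xx=np.nonzero((l==k)&q); s[k,4]=len(xx); return np.array([xx.mean(),yy.mean()]),s[k]")
open("h.py","w").write(s)
E
python3 ctl.py '0.7 -0.001 -0.03 -0.004 0; 0.7 -0.002 -0.044 -0.007 0; 0.7 -0.002 -0.052 -0.009 0; 0.7 -0.003 -0.058 -0.01 0' 0.305 2.2 6
```

```text
t=18.90 z=0.1514 pred=0.1594 n=52 rho=70.3
t=18.95 z=0.1620 pred=0.1572 n=86 rho=109.4
clock 19.00 est th=0.1655 w=0.111 tau0=0.063+-0.005 cmd phi=-0.210 meas=-0.209 rad=170.4 F=[5.  2.3 0.8] grip=25
phi_eq now -0.22 at ref -0.297
pred th [0.176 0.187 0.197 0.207 0.217 0.226] w [0.11 0.11 0.1  0.1  0.09 0.09]
phi [-0.214 -0.22  -0.226 -0.232 -0.238 -0.244]
ROWS: 0.7 -0.000 -0.003 -0.001 0; 0.7 -0.000 -0.008 -0.002 0; 0.7 -0.001 -0.013 -0.003 0; 0.7 -0.001 -0.018 -0.004 0; 0.7 -0.001 -0.023 -0.005 0; 0.7 -0.001 -0.028 -0.007 0
```

Emit:
servo_tool(increments="0.7 -0.001 -0.012 -0.002 0; 0.7 -0.001 -0.02 -0.004 0; 0.7 -0.001 -0.025 -0.005 0; 0.7 -0.001 -0.029 -0.006 0")

```text
clock: 19.4
ee_pos: [496.6, -52.4, 263.4]
orientation: [0.723, 0.691, 0.0, -0.0]
wrist_force: [5.2, 2.7, 0.4]
finger_gap: 39.9
grasp_force: 24.8
```

```bash
python3 - <<'E'
s=open("h.py").read()
s=s.replace("(H>=20)&(H<=32)&(S>150)&(V>90)","(H>=19)&(H<=33)&(S>135)&(V>60)")
open("h.py","w").write(s)
E
python3 ctl.py '0.7 -0.001 -0.012 -0.002 0; 0.7 -0.001 -0.02 -0.004 0; 0.7 -0.001 -0.025 -0.005 0; 0.7 -0.001 -0.029 -0.006 0' 0.305 1.8 6
```

```text
t=19.40 z=0.1981 pred=0.1999 n=119 rho=104.6
t=19.45 z=0.2024 pred=0.2009 n=116 rho=106.6
clock 19.50 est th=0.2043 w=0.050 tau0=0.063+-0.005 cmd phi=-0.245 meas=-0.243 rad=170.4 F=[5.5 2.4 1.2] grip=25
phi_eq now -0.241 at ref -0.296
pred th [0.209 0.215 0.222 0.229 0.236 0.244] w [0.06 0.06 0.07 0.07 0.07 0.07]
phi [-0.231 -0.229 -0.233 -0.238 -0.244 -0.249]
ROWS: 0.7 0.001 0.012 0.003 0; 0.7 0.001 0.014 0.003 0; 0.7 0.000 0.010 0.003 0; 0.7 0.000 0.006 0.001 0; 0.7 0.000 0.001 0.000 0; 0.7 -0.000 -0.003 -0.001 0
```

Smooth and slow; continue.

Emit:
servo_tool(increments="0.7 0 0.008 0.002 0; 0.7 0 0.01 0.003 0; 0.7 0 0.008 0.002 0; 0.7 0 0.005 0.001 0; 0.7 0 0 0 0")

```text
clock: 20.0
ee_pos: [496.6, -52.5, 263.4]
orientation: [0.723, 0.691, 0.0, -0.0]
wrist_force: [5.4, 2.6, 0.5]
finger_gap: 40.0
grasp_force: 24.8
```

```bash
python3 ctl.py '0.7 0 0.008 0.002 0; 0.7 0 0.01 0.003 0; 0.7 0 0.008 0.002 0; 0.7 0 0.005 0.001 0; 0.7 0 0 0 0' 0.305 1.3 6
```

```text
t=20.00 z=0.2289 pred=0.2332 n=114 rho=106.8
t=20.05 z=0.2305 pred=0.2316 n=113 rho=107.9
clock 20.10 est th=0.2336 w=0.051 tau0=0.062+-0.005 cmd phi=-0.245 meas=-0.243 rad=170.4 F=[4.8 3.1 1.1] grip=25
phi_eq now -0.255 at ref -0.294
pred th [0.239 0.245 0.252 0.26  0.267 0.274] w [0.06 0.07 0.07 0.07 0.07 0.07]
phi [-0.24  -0.241 -0.247 -0.253 -0.261 -0.268]
ROWS: 0.7 0.000 0.005 0.001 0; 0.7 0.000 0.003 0.001 0; 0.7 -0.000 -0.001 -0.000 0; 0.7 -0.000 -0.007 -0.002 0; 0.7 -0.001 -0.013 -0.003 0; 0.7 -0.001 -0.019 -0.005 0
```

Emit:
servo_tool(increments="0.7 0 0.005 0.001 0; 0.7 0 0.003 0.001 0; 0.7 0 -0.001 0 0; 0.7 0 -0.007 -0.002 0; 0.7 -0.001 -0.013 -0.003 0")

```text
clock: 20.6
ee_pos: [496.4, -54.9, 262.8]
orientation: [0.723, 0.691, 0.001, -0.0]
wrist_force: [6.1, 2.2, -0.4]
finger_gap: 39.6
grasp_force: 24.8
```

```bash
python3 ctl.py '0.7 0 0.005 0.001 0; 0.7 0 0.003 0.001 0; 0.7 0 -0.001 0 0; 0.7 0 -0.007 -0.002 0; 0.7 -0.001 -0.013 -0.003 0' 0.31 1 6
```

```text
t=20.60 z=0.2575 pred=0.2670 n=113 rho=106.4
t=20.65 z=0.2590 pred=0.2602 n=116 rho=106.4
clock 20.70 est th=0.2618 w=0.044 tau0=0.060+-0.005 cmd phi=-0.261 meas=-0.258 rad=170.4 F=[5.5 2.7 1.5] grip=25
phi_eq now -0.265 at ref -0.292
pred th [0.267 0.272 0.278 0.285 0.291 0.298] w [0.05 0.06 0.06 0.06 0.06 0.06]
phi [-0.251 -0.252 -0.26  -0.267 -0.272 -0.273]
ROWS: 0.7 0.000 0.009 0.002 0; 0.7 0.000 0.007 0.002 0; 0.7 0.000 0.001 0.000 0; 0.7 -0.000 -0.005 -0.001 0; 0.7 -0.000 -0.009 -0.003 0; 0.7 -0.000 -0.010 -0.003 0
```

Emit:
servo_tool(increments="0.7 0 0.009 0.002 0; 0.7 0 0.008 0.002 0; 0.7 0 0.003 0.001 0; 0.7 0 0 0 0; 0.7 0 -0.003 -0.001 0; 0.7 0 -0.003 -0.001 0")

```text
clock: 21.3
ee_pos: [496.4, -55.5, 262.6]
orientation: [0.723, 0.691, 0.001, -0.0]
wrist_force: [5.5, 4.3, 0.9]
finger_gap: 40.0
grasp_force: 24.8
```

```bash
python3 ctl.py '0.7 0 0.009 0.002 0; 0.7 0 0.008 0.002 0; 0.7 0 0.003 0.001 0; 0.7 0 0 0 0; 0.7 0 -0.003 -0.001 0; 0.7 0 -0.003 -0.001 0' 0.31 0.6 6
```

```text
t=21.30 z=0.2686 pred=0.3000 n=111 rho=109.2
t=21.35 z=0.2667 pred=0.2881 n=118 rho=107.5
clock 21.40 est th=0.2820 w=0.002 tau0=0.059+-0.007 cmd phi=-0.265 meas=-0.261 rad=170.4 F=[5.7 3.1 0.5] grip=25
phi_eq now -0.275 at ref -0.291
pred th [0.284 0.289 0.296 0.3   0.3   0.3  ] w [0.03 0.06 0.07 0.   0.   0.  ]
phi [-0.231 -0.236 -0.253 -0.267 -0.275 -0.279]
ROWS: 0.7 0.001 0.028 0.007 0; 0.7 0.001 0.024 0.006 0; 0.7 0.000 0.010 0.003 0; 0.7 -0.000 -0.002 -0.000 0; 0.7 -0.000 -0.009 -0.002 0; 0.7 -0.001 -0.012 -0.003 0
```

Emit:
servo_tool(increments="0.7 0 0.009 0.002 0; 0.7 0.001 0.017 0.004 0; 0.7 0.001 0.026 0.007 0; 0.7 0.001 0.026 0.007 0; 0.7 0.001 0.026 0.007 0")

```text
clock: 21.9
ee_pos: [496.6, -51.5, 263.7]
orientation: [0.723, 0.691, -0.001, 0.001]
wrist_force: [7.7, 0.8, -1.7]
finger_gap: 39.5
grasp_force: 24.6
```

```bash
python3 ctl.py '0.7 0 0.009 0.002 0; 0.7 0.001 0.017 0.004 0; 0.7 0.001 0.026 0.007 0; 0.7 0.001 0.026 0.007 0; 0.7 0.001 0.026 0.007 0' 0.31 0.6 0
```

```text
t=21.90 z=0.2722 pred=0.3000 n=108 rho=107.1
t=21.95 z=0.2764 pred=0.2898 n=109 rho=106.8
clock 22.00 est th=0.2869 w=0.025 tau0=0.058+-0.009 cmd phi=-0.233 meas=-0.237 rad=170.4 F=[ 7.  -0.4 -1.4] grip=25
phi_eq now -0.277 at ref -0.289
```

Emit:
servo_tool(increments="0.7 -0.001 -0.017 -0.004 0; 0.7 -0.001 -0.02 -0.005 0; 0.7 -0.001 -0.02 -0.005 0; 0.7 -0.001 -0.02 -0.005 0")

```text
clock: 22.4
ee_pos: [496.4, -54.4, 262.9]
orientation: [0.723, 0.691, 0.0, -0.0]
wrist_force: [4.6, 2.3, 0.2]
finger_gap: 39.8
grasp_force: 24.8
```

```bash
python3 ctl.py '0.7 -0.001 -0.017 -0.004 0; 0.7 -0.001 -0.02 -0.005 0; 0.7 -0.001 -0.02 -0.005 0; 0.7 -0.001 -0.02 -0.005 0' 0.31 0.6 0
```

```text
t=22.40 z=0.2668 pred=0.3000 n=112 rho=108.7
t=22.45 z=0.2651 pred=0.2874 n=117 rho=106.4
clock 22.50 est th=0.2811 w=0.004 tau0=0.057+-0.010 cmd phi=-0.257 meas=-0.254 rad=170.4 F=[5.2 2.5 0.4] grip=25
phi_eq now -0.271 at ref -0.287
```

Emit:
servo_tool(increments="0.7 0 0.009 0.002 0; 0.7 0.001 0.017 0.004 0; 0.7 0.001 0.026 0.007 0; 0.7 0.002 0.034 0.009 0; 0.7 0.002 0.034 0.009 0; 0.7 0.002 0.034 0.009 0; 0.7 0.002 0.034 0.009 0")

```text
clock: 23.2
ee_pos: [496.7, -48.7, 264.3]
orientation: [0.723, 0.691, -0.001, 0.001]
wrist_force: [6.7, -0.6, -2.0]
finger_gap: 39.5
grasp_force: 24.5
```

```bash
python3 ctl.py '0.7 0 0.009 0.002 0; 0.7 0.001 0.017 0.004 0; 0.7 0.001 0.026 0.007 0; 0.7 0.002 0.034 0.009 0; 0.7 0.002 0.034 0.009 0; 0.7 0.002 0.034 0.009 0; 0.7 0.002 0.034 0.009 0' 0.31 0.6 0
python3 - <<'E'
import cv2,numpy as np
from plant import eyes
a=eyes.get_image("scene")["frame"][170:290,200:350,::-1]
cv2.imwrite("pics/s5.png",cv2.resize(a,None,fx=5,fy=5,interpolation=cv2.INTER_CUBIC))
E
```

```text
t=23.20 z=0.2716 pred=0.3000 n=107 rho=109.1
t=23.25 z=0.2726 pred=0.2897 n=107 rho=109.0
clock 23.30 est th=0.2860 w=0.031 tau0=0.056+-0.011 cmd phi=-0.216 meas=-0.220 rad=170.4 F=[ 6.8 -0.5 -1.5] grip=25
phi_eq now -0.271 at ref -0.284
```

View pics/s5.png

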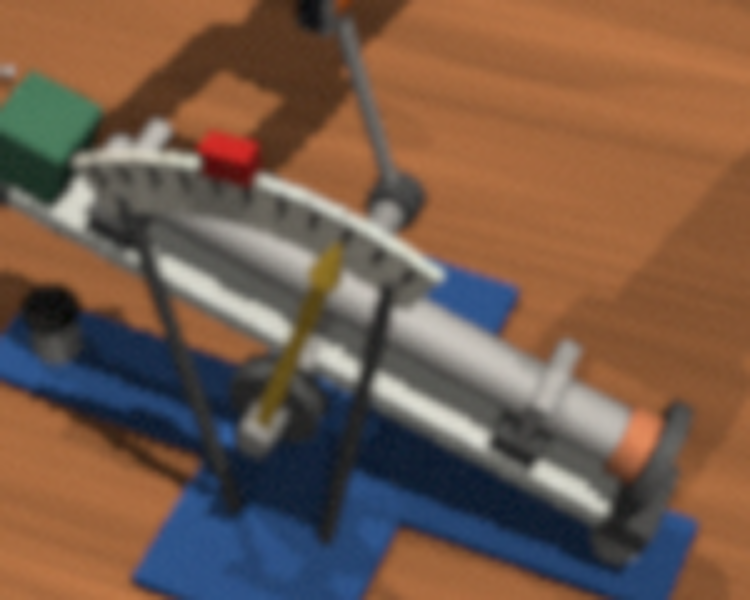

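The picture shows the right-hand (+y) beam end down on its rest, and the reading stayed put while I raised the lever. Now I ease the lever to slack.

Emit:
servo_tool(increments="0.7 0.001 0.024 0.005 0; 0.7 0.002 0.048 0.009 0; 0.7 0.003 0.072 0.012 0; 0.7 0.004 0.095 0.015 0; 0.7 0.006 0.12 0.017 0; 0.7 0.007 0.144 0.019 0; 0.7 0.008 0.168 0.02 0; 0.7 0.009 0.192 0.02 0; 0.7 0.01 0.217 0.019 0; 0.7 0.011 0.24 0.018 0")

```text
clock: 24.35
ee_pos: [499.1, -1.1, 268.3]
orientation: [0.723, 0.691, -0.001, 0.001]
wrist_force: [6.1, -1.9, -0.4]
finger_gap: 40.0
grasp_force: 24.7
```

Emit:
servo_tool(increments="0.7 0.001 0.024 -0.002 0; 0.7 0.002 0.048 -0.005 0; 0.7 0.003 0.072 -0.008 0; 0.7 0.004 0.096 -0.012 0; 0.7 0.006 0.119 -0.017 0; 0.7 0.007 0.143 -0.022 0; 0.7 0.008 0.167 -0.028 0; 0.7 0.009 0.19 -0.035 0; 0.7 0.01 0.213 -0.042 0; 0.7 0.011 0.236 -0.05 0")

```text
clock: 25.35
ee_pos: [501.5, 45.8, 258.9]
orientation: [0.723, 0.691, -0.001, 0.002]
wrist_force: [5.8, -1.3, 1.7]
finger_gap: 39.7
grasp_force: 25.0
```

Run:
```python
from h import *
from plant import eyes,r
q=np.load("fit.npy"); im=eyes.get_image("scene"); print(theta(im,q))
s=r.get_state(); print(s["clock"],s["ee_pos"],phi_of(s["ee_pos"],q,22),s["wrist_force"])
```

```text
(array([108.86721394,   0.29663199]), np.int32(112))
25.4 [501.50035349  46.44331025 258.64819829] (np.float64(0.3467136871763425), np.float64(170.81247893166048)) [ 6.23905781 -2.35152105  2.12366529]
```

Emit:
servo_tool(increments="0.45 0 0 0 0; 0.4 0 0 0 0; 0.3 0 0 0 0; 0.15 0 0 0 0; 0 0 0 0 0; 0 0 0 0 0; 0 0 0 0 0; 0 0 0 0 0")

```text
clock: 26.2
ee_pos: [501.1, 47.2, 258.5]
orientation: [0.723, 0.691, -0.0, -0.0]
wrist_force: [-0.4, -0.2, 0.6]
finger_gap: 85.4
grasp_force: 0.0
```

Emit:
servo_tool(increments="0 0 0 0.05 0; 0 0 0 0.15 0; 0 0 0 0.3 0; 0 0 0 0.45 0; 0 0 0 0.6 0; 0 0 0 0.7 0; 0 0 0 0.7 0; 0 0 0 0.7 0; 0 0 0 0.7 0; 0 0 0 0.7 0")

```text
clock: 27.2
ee_pos: [500.6, 47.3, 396.6]
orientation: [0.723, 0.691, -0.001, -0.001]
wrist_force: [0.1, -0.5, 0.8]
finger_gap: 85.4
grasp_force: 0.0
```

Run:
```python
from h import *
from plant import eyes,r
q=np.load("fit.npy"); im=eyes.get_image("scene"); print(theta(im,q)); cv2.imwrite("pics/s6.png",im["frame"][:,:,::-1])
s=r.get_state(); print(s["clock"],s["ee_pos"],s["wrist_force"],s["finger_gap"])
```

```text
(array([109.67947263,   0.29733685]), np.int32(112))
27.25 [500.70497398  47.26872957 396.800348  ] [-0.28672542 -0.16908451  0.38489669] 85.00033728172615
```

View pics/s6.png

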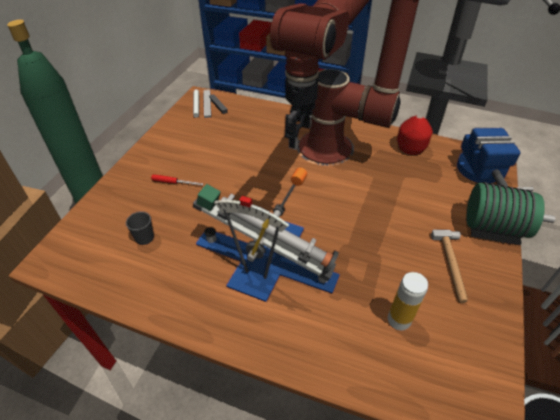

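The jig lies still on the opposite rest at about 0.3 rad. The lever is free, near (299,177), the gripper is clear, and the bystanders haven't moved. Handing in.

```bash
python3 -c "
from plant import order; print(order.hand_in())"
```

```text
the job is handed in; nothing more can be done
None
```

I handed the job in at about 27 s; no verdict came back. By my camera estimates the pointer stayed within the clip's width for over 6 s, the jig came down on the opposite rest at well under 0.2 rad/s, and the lever is free with the gripper clear.

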